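# Load, clamp and wind the spring-driven tube mixer

## Task

Get the spring-driven mixer ready for a run: take every capped tube from the blue rack and stand it upright on the mixer's bed, between the fence and the sliding jaw, and turn the T-handle clockwise until the resistance rises and all the tubes are firmly clamped, without crushing them. Only then wind the key clockwise, turn by partial turn, until the spring is full, and last of all throw the catch lever fully over, away from you. Leave the white reagent bottle behind the mixer and the small sample pot beside it where they stand.

Things in the scene. Friction and masses are not known exactly. Their poses are not given: they have to be found in the camera images.
- sample0_mid (a point): clear 50 ml screw-cap sample tube, upright in the blue rack at the start: a plastic cylinder 29 mm in diameter and 114 mm tall, flat-footed, with a 34 mm cap on its top 14 mm; this point is on its axis half-way up, z along the axis to the cap. 30 g or so. Two to four such tubes are there; an absent one reads None
- sample1_mid (a point): clear 50 ml screw-cap sample tube, upright in the blue rack at the start: a plastic cylinder 29 mm in diameter and 114 mm tall, flat-footed, with a 34 mm cap on its top 14 mm; this point is on its axis half-way up, z along the axis to the cap. 30 g or so. Two to four such tubes are there; an absent one reads None
- sample2_mid (a point): clear 50 ml screw-cap sample tube, upright in the blue rack at the start: a plastic cylinder 29 mm in diameter and 114 mm tall, flat-footed, with a 34 mm cap on its top 14 mm; this point is on its axis half-way up, z along the axis to the cap. 30 g or so. Two to four such tubes are there; an absent one reads None
- sample3_mid (a point): clear 50 ml screw-cap sample tube, upright in the blue rack at the start: a plastic cylinder 29 mm in diameter and 114 mm tall, flat-footed, with a 34 mm cap on its top 14 mm; this point is on its axis half-way up, z along the axis to the cap. 30 g or so. Two to four such tubes are there; an absent one reads None
- rack_mid (a point): loose blue tube rack to the left of the mixer, 116 mm (its x) by 225 mm (its y) and 82 mm tall, open grid with 33 mm square holes; this point is at its centre, 41 mm up. Tubes stand 5 mm above the worktop in it, so that the top 37 mm of each (with its cap) stands clear above the rack; occupied places are at least 72 mm apart
- bed (a point): the mixer's bed, fixed to the bench: point on the flat horizontal deck (30 mm above the worktop), 20 mm in front of the upright face of the fixed fence, at mid-length of the fence. Axes: x from the jaw towards the fence (away from the robot when the mixer is straight), y to the left along the fence, z up. Fence and jaw are parallel walls 180 mm long (90 mm each side of this point) and 45 mm high above the deck, 12 mm thick; four tubes fit side by side along y at 40 mm spacing
- jaw_face (a point): the sliding jaw, whose front is a stiffly sprung pad: centre of the face that presses the tubes, 22.5 mm above the deck; it faces the fence and moves along the bed's x. The gap to the fence face is 20 mm minus this point's x in the bed's frame: 40 to 46 mm at the start, 29 mm when it touches the tubes
- t_handle_grip (a point): centre of the T-handle's crossbar, which is 70 mm long, 12 mm thick and 16 mm tall, level, with free ends, on an upright spindle in front of the jaw, 128 mm above the worktop (98 mm above the deck); x along the bar, z up
- t_handle (a joint): turn of the T-handle in rad, growing clockwise seen from above; each rad moves the jaw 4 mm towards the fence. It starts at 0 to 1.4 and the jaw touches the tubes near 4.3. Free running it takes 0.06 N m; from there the torque rises steadily by about 0.3 N m per rad (0.04 N m for each 10 N of clamping force, shared among the tubes). 0.2 to 0.5 rad beyond the first touch is firm; about 1 rad beyond it crushes them. Let go, it may spring back a little and then holds about 15 N
- key_grip (a point): centre of the winding key's flat upright wing, which is 46 mm wide, 10 mm thick and 22 to 26 mm tall, on an upright arbor on top of the round spring drum at the right of the bed, 128 mm above the worktop; x along the wing, z up
- key (a joint): winding of the spring in rad, growing clockwise seen from above, from 0 (run down) to a hard stop at 6.2 (full). It starts at 0.4 to 1.9. Winding takes 0.08 N m at first and rises to 0.13 N m near the stop; let go, it stays where it is, but turned back it unwinds. A thin steel pin behind the drum rises 4 mm per rad and is level with the top of the thicker fixed post beside it when the spring is full
- catch_tip (a point): centre of the 26 mm ball at the tip of the catch lever, a steel rod 75 mm long on a black block on the deck in front of the spring drum; the ball is about 118 mm above the worktop (127 mm at mid-swing); at the start it leans towards the robot (against the bed's x), and it swings in the bed's x-z plane, its tip travelling about 72 mm along x; a light push (a few N) near the tip moves it
- catch (a joint): angle of the catch lever in rad: 0 leaning towards the robot (as it starts), 1.0 fully over, leaning away from the robot towards the drum; it stays where it is left
- bottle_mid (a point): white reagent bottle with a red cap standing behind and between rack and mixer, 47 mm in diameter, 88 mm tall; a bystander; this point is half-way up its axis
- pot_mid (a point): small white sample pot with a red lid standing to the right of the mixer, 29 mm in diameter, 46 mm tall; a bystander; this point is half-way up its axis
There are look-alikes about, which are no part of the job. Leave any green or yellow look-alike of the part that bears sample1_mid alone.

How it is judged:
On the way, in this order (a step that is already met when the one before it is completed fails the run):
1. every tube present stands upright on the bed and is clamped between jaw and fence (contact force between jaw and sample0 above 1 N and angle between each of sample0_mid, sample1_mid, sample2_mid, sample3_mid's own z axis and vertical below 0.12 rad and x of sample0_mid in the frame of bed between -0.006 and 0.016 m and y of sample0_mid in the frame of bed between -0.09 and 0.09 m and z of sample0_mid in the frame of bed between 0.052 and 0.063 m and contact force between jaw and sample1 above 1 N and x of sample1_mid in the frame of bed between -0.006 and 0.016 m and y of sample1_mid in the frame of bed between -0.09 and 0.09 m and z of sample1_mid in the frame of bed between 0.052 and 0.063 m and contact force between jaw and sample2 above 1 N and x of sample2_mid in the frame of bed between -0.006 and 0.016 m and y of sample2_mid in the frame of bed between -0.09 and 0.09 m and z of sample2_mid in the frame of bed between 0.052 and 0.063 m and contact force between jaw and sample3 above 1 N and x of sample3_mid in the frame of bed between -0.006 and 0.016 m and y of sample3_mid in the frame of bed between -0.09 and 0.09 m and z of sample3_mid in the frame of bed between 0.052 and 0.063 m), for 0.2 s.
2. with the tubes clamped, the key is wound full (value of joint key above 5.9 rad and contact force between jaw and sample0 above 0.7 N and angle between each of sample0_mid, sample1_mid, sample2_mid, sample3_mid's own z axis and vertical below 0.12 rad and x of sample0_mid in the frame of bed between -0.006 and 0.016 m and y of sample0_mid in the frame of bed between -0.09 and 0.09 m and z of sample0_mid in the frame of bed between 0.052 and 0.063 m and contact force between jaw and sample1 above 0.7 N and x of sample1_mid in the frame of bed between -0.006 and 0.016 m and y of sample1_mid in the frame of bed between -0.09 and 0.09 m and z of sample1_mid in the frame of bed between 0.052 and 0.063 m and contact force between jaw and sample2 above 0.7 N and x of sample2_mid in the frame of bed between -0.006 and 0.016 m and y of sample2_mid in the frame of bed between -0.09 and 0.09 m and z of sample2_mid in the frame of bed between 0.052 and 0.063 m and contact force between jaw and sample3 above 0.7 N and x of sample3_mid in the frame of bed between -0.006 and 0.016 m and y of sample3_mid in the frame of bed between -0.09 and 0.09 m and z of sample3_mid in the frame of bed between 0.052 and 0.063 m), for 0.2 s.
3. with the spring full, the catch lever is thrown fully over (value of joint catch above 0.85 rad and value of joint key above 5.9 rad), for 0.2 s.
At the end, for the whole second after the job is handed in: every tube present stands upright (within 7 degrees) on the bed, at rest, pressed by the jaw with over 0.7 N (1 N when first clamped); key at 5.9 rad or more (full is 6.2); catch at 0.85 rad or more (fully over is 1.0); bottle and pot within 30 mm of their starts (all of step 3 and contact force between jaw and sample0 above 0.7 N and angle between each of sample0_mid, sample1_mid, sample2_mid, sample3_mid's own z axis and vertical below 0.12 rad and x of sample0_mid in the frame of bed between -0.006 and 0.016 m and y of sample0_mid in the frame of bed between -0.09 and 0.09 m and z of sample0_mid in the frame of bed between 0.052 and 0.063 m and contact force between jaw and sample1 above 0.7 N and x of sample1_mid in the frame of bed between -0.006 and 0.016 m and y of sample1_mid in the frame of bed between -0.09 and 0.09 m and z of sample1_mid in the frame of bed between 0.052 and 0.063 m and contact force between jaw and sample2 above 0.7 N and x of sample2_mid in the frame of bed between -0.006 and 0.016 m and y of sample2_mid in the frame of bed between -0.09 and 0.09 m and z of sample2_mid in the frame of bed between 0.052 and 0.063 m and contact force between jaw and sample3 above 0.7 N and x of sample3_mid in the frame of bed between -0.006 and 0.016 m and y of sample3_mid in the frame of bed between -0.09 and 0.09 m and z of sample3_mid in the frame of bed between 0.052 and 0.063 m and distance of each of bottle_mid, pot_mid from where it was at the start of the episode below 0.03 m and linear speed of each of sample0, sample1, sample2, sample3 below 0.03 m/s); the robot touches nothing.
It fails at once if a tube is crushed in the clamp (more than 40 N on it) (contact force between jaw and sample0 above 40 N or contact force between jaw and sample1 above 40 N or contact force between jaw and sample2 above 40 N or contact force between jaw and sample3 above 40 N).
It fails at once if the reagent bottle or the sample pot is knocked over (angle between any of bottle_mid, pot_mid's own z axis and vertical above 0.6 rad).
It fails at once if the catch is thrown before the spring is full (value of joint catch above 0.85 rad and value of joint key below 5.8 rad).
Of sample0, sample1, sample2, sample3 only 2 to 4 are there at a start; the rules pass over those that are not, and their reading is None.
At some moment in a run one of rack may be knocked a few centimetres aside while the robot is not near it.
It also fails if it takes over 210 s, if anything falls off the work surface, if the arm or the gripper's body presses on something with over 40 N, if the wrist force passes 120 N, or if a joint passes its speed limit or range.

## Robot

A 6-joint arm with a two-finger parallel gripper is mounted at the origin on a cart in front of the work surface, level with it; the furniture and walls round the work are solid. World frame = base frame: x ahead of the robot, y to its left, z up, the work surface at z = 0. Lengths are in m, angles in rad, forces in N, time in s.
With the tool pointing down it reaches from about 0.225 to 0.875 m from the base axis. Payload 3.4 kg.
Tool frame: the origin (TCP) lies between the finger pads; the fingertips stand 25 mm ahead of it and the grasp point (between the pads) lies 6 mm ahead of it; z points along the fingers, y is the line along which they close (so a half turn about z gives the same grasp; the last joint's range is limited). The gripper opens to 85 mm and grips with 20 to 120 N. Pads are 22 mm wide; open, the fingers measure 114 mm over their backs; the gripper's body (76 mm by 85 mm) begins 54 mm behind the grasp point. The pads swing forward as they close: fully open they stand 13 mm farther back than shut.
Start: joints at [1.142, 0.276, 1.505, -0, 1.361, -0.121], TCP at [0.174, 0.548, 0.225] pointing down, gripper open.
Joint ranges: [-2.89, 2.89], [-0.75, 2.08], [0.22, 2.7], [-1.18, 4.32], [0.11, 2.71], [-2.7, 2.7]. Speed limits (rad/s): [2.57, 2.57, 3.14, 3.14, 3.14, 3.14].

## Interface

Orientations are given as a unit quaternion [w, x, y, z].
In Python, from rig import manip, cams, ticket gives the robot as it stands.
- The arm moves only by the tool step_arm, never from a script. Its argument "increments" is a list of rows, each an object with "dp": the shift along the world's x, y, z each as a share of 0.2 m, from -1 to 1, a list of three; "yaw": the turn about the world's z as a share of 0.15 rad, from -1 to 1; "grip": the opening, from 0 (shut) to 1 (fully open). In form: [{"dp": [tx, ty, tz], "yaw": yaw, "grip": grip}, ...]. A call has 1 to 5 rows; each row shifts and turns the commanded pose from where the row before left it; what a row does not reach is not made up. A row lasts 1/8 s, in which the tool goes at most 62.5 mm and 10.7 degrees, less where a joint would pass 70% of its speed; a pose out of reach is approached as far as the arm can. A call with a number of a shift or a turn outside -1 to 1 is refused whole. A call with a gripper value outside its range is refused whole. The fingers move at their own pace and stop on an object; "squeeze" is the grip in N (left out, the last holds). Time passes only in rows, so rows that do not move let the fingers close. It gives the time, the measured TCP pose, the force, the opening and the grip force at its end, in the units of the state.
- manip.get_state(): the state, without advancing time (a new reading comes with each control period).
- cams.get_image(name): name is "side" or "top"; returns the picture (400x640x3 uint8, blue, green, red); there is no depth.
- cams.get_calibration(name): a dict with "fx", "fy", "cx", "cy" (pixels), "extrinsics" (4x4, takes a point from camera to world coordinates). Camera axes: x right, y up, looking along -z (the intrinsics and any distortion apply to the point x, -y, -z); pixel columns grow to the right and rows downward; lengths in m; the calibration is good to about 2 mm. A picture is of the moment at which its call begins. get_calibration takes no time and is no camera call.
- ticket.sign_off(): hands the job in; it is judged then, once.
The state is a dict: "clock": time; "qpos": joint angles; "qd": joint speeds; "effort": joint torques, N m; "position": TCP position; "ee_rot": TCP orientation; "contact_force": force on the tool from outside, world axes, zero at the start; "moment": the same for the moment, N m; "width": finger opening in m; "gripper_force": force on a finger pad.
Only numpy, scipy, OpenCV 4.12 (cv2) and the standard library are available. Lean on these libraries where they do the work, as an engineer would, in place of code of your own. Each camera call takes 0.05 s, during which the arm holds its last target. There are 200 camera calls.

## Working session

There is one attempt and no reset: what is moved stays moved. The work goes in short steps, Python scripts to look and compute and a tool call to move; the robot and the scene stay as the last step left them, time stands still between calls to the robot, and variables do not carry over. Pictures are saved under pics/ and viewed, at most 14 in all, crops included, and the job is handed in when it is done.

Besides the shell and the picture viewer there is one more tool, called after ">>>" as a command line: name --argument value ..., lists and objects as JSON in quotes. step_arm: Moves the arm, as the interface text tells. Shift numbers are shares of 0.2 m and turn numbers shares of 0.15 rad, none past 1 either way. Its arguments: {"type":"object","properties":{"increments":{"type":"array"},"squeeze":{"type":"number"}},"required":["increments"]}

```bash
mkdir -p pics; cat > h.py <<'E'
import numpy as np, cv2
from rig import manip, cams, ticket
def grab(n,f):
    im=np.array(cams.get_image(n)); cv2.imwrite('pics/'+f,im); return im
def cal(n):
    c=cams.get_calibration(n); return c,np.array(c['extrinsics'])
def ray(n,u,v):
    c,E=cal(n); d=np.array([(u-c['cx'])/c['fx'],-(v-c['cy'])/c['fy'],-1.]); return E[:3,3],E[:3,:3]@d
def onz(n,u,v,z):
    o,d=ray(n,u,v); return o+d*(z-o[2])/d[2]
def tri(a,b):  # a=(name,u,v)
    o1,d1=ray(*a);o2,d2=ray(*b); d1/=np.linalg.norm(d1);d2/=np.linalg.norm(d2)
    s=np.linalg.lstsq(np.c_[d1,-d2],o2-o1,rcond=None)[0]
    p,q=o1+s[0]*d1,o2+s[1]*d2; return (p+q)/2,np.linalg.norm(p-q)
def proj(n,P):
    c,E=cal(n); p=E[:3,:3].T@(np.array(P)-E[:3,3]); return c['cx']+c['fx']*p[0]/-p[2], c['cy']-c['fy']*p[1]/-p[2]
E
python3 - <<'E'
from h import *
for n in('side','top'):
    grab(n,n+'0.png'); c,E=cal(n); print({k:v for k,v in c.items() if k!='extrinsics'}); print(E.round(3))
print(manip.get_state())
E
```

```text
{'fx': 429.94271088135923, 'fy': 429.94271088135923, 'cx': 319.9448712508312, 'cy': 195.68850627587372}
[[ 0.812  0.342 -0.474  0.028]
 [-0.584  0.492 -0.646 -0.809]
 [ 0.012  0.801  0.599  0.799]
 [ 0.     0.     0.     1.   ]]
{'fx': 519.8057792532047, 'fy': 519.8057792532047, 'cx': 329.39303163900576, 'cy': 204.08251995094594}
[[-0.007  0.992 -0.127  0.408]
 [-1.    -0.004  0.021 -0.017]
 [ 0.021  0.127  0.992  1.493]
 [ 0.     0.     0.     1.   ]]
{'clock': 0.1, 'qpos': array([ 1.14199584e+00,  2.76520177e-01,  1.50599840e+00, -1.34843163e-05,
        1.36069765e+00, -1.20998374e-01]), 'qd': array([ 3.40855381e-05, -2.87396840e-03, -4.70864307e-03, -2.21974839e-03,
        7.96389609e-05, -1.54446079e-03]), 'effort': array([ 2.12728184e-03, -4.17701554e+01, -2.46404564e+01, -3.98743587e-04,
        5.87022791e-03, -1.87051782e-06]), 'position': array([0.17401373, 0.54753579, 0.22403606]), 'ee_rot': array([-2.14015105e-04,  1.53292792e-01,  9.88180480e-01, -7.83098238e-04]), 'contact_force': array([-0.05700089, -0.38490494, -0.92304405]), 'moment': array([-0.00338099, -0.04335375,  0.00431295]), 'gripper_force': 0.0, 'width': 0.08488490791890557}
```

View pics/side0.png

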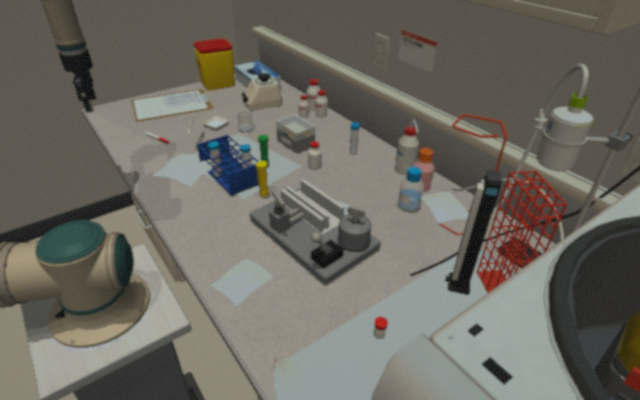

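View pics/top0.png

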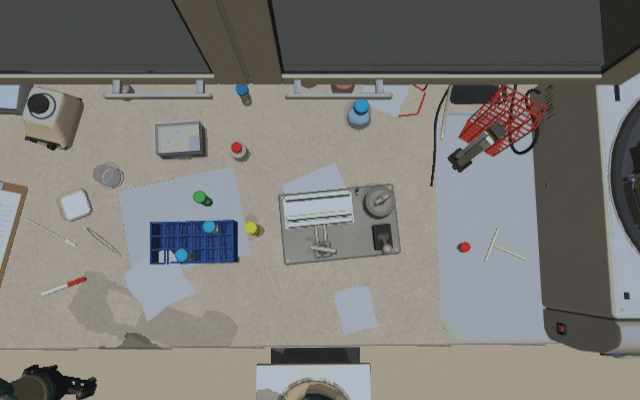

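The top view shows the blue rack around (193,242), with blue caps at (208,227) and (181,256). The mixer is around (338,222) and the bottle at (238,150). A red-lidded pot is at (464,247). The possible confusions are a green-capped tube at (200,198), a yellow one at (251,228) and a blue-capped tube at the back (243,90). I'll check with enlarged crops.

```bash
python3 - <<'E'
from h import *
t=cv2.imread('pics/top0.png'); s=cv2.imread('pics/side0.png')
a=cv2.resize(t[170:280,140:270],None,fx=4.5,fy=4.5,interpolation=3)
b=cv2.resize(s[120:205,185:285],None,fx=4.5,fy=4.5,interpolation=3)
cv2.imwrite('pics/c1.png',a)
A=cv2.resize(t[175:275,270:410],None,fx=5,fy=5,interpolation=3); 
cv2.imwrite('pics/c2.png',A)
B=cv2.resize(s[125:285,190:390],None,fx=4,fy=3.75,interpolation=3)
cv2.imwrite('pics/c3.png',B)
for n,im in(('top',t),('side',s)):
    hsv=cv2.cvtColor(im,cv2.COLOR_BGR2HSV)
    m=cv2.inRange(hsv,(92,120,110),(108,255,255))
    k,l,st,c=cv2.connectedComponentsWithStats(m)
    for i in range(1,k):
        if st[i,4]>12: print(n,st[i],c[i].round(1))
E
```

```text
top [236  85  12  10  97] [241.4  88.9]
top [354  99  15  14 162] [361.1 105.2]
top [202 221  14  13 138] [208.2 226.4]
top [175 248  13  14 143] [180.9 254.5]
side [254  62  24  15  95] [263.7  68.8]
side [351 122   9   5  33] [354.8 124.2]
side [208 141  11   7  57] [212.8 143.8]
side [241 145   9   5  39] [244.8 147. ]
side [408 167  13   8  82] [414.  170.5]
```

View pics/c1.png

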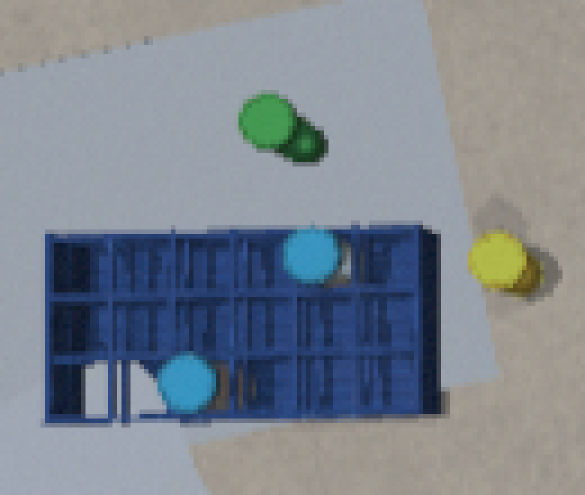

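View pics/c2.png

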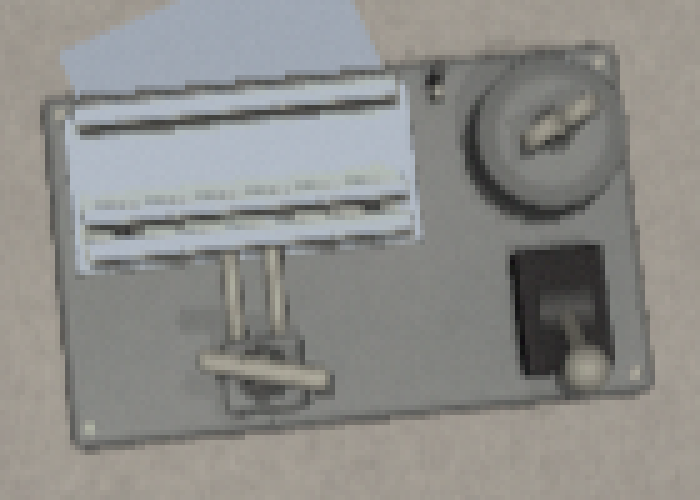

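View pics/c3.png

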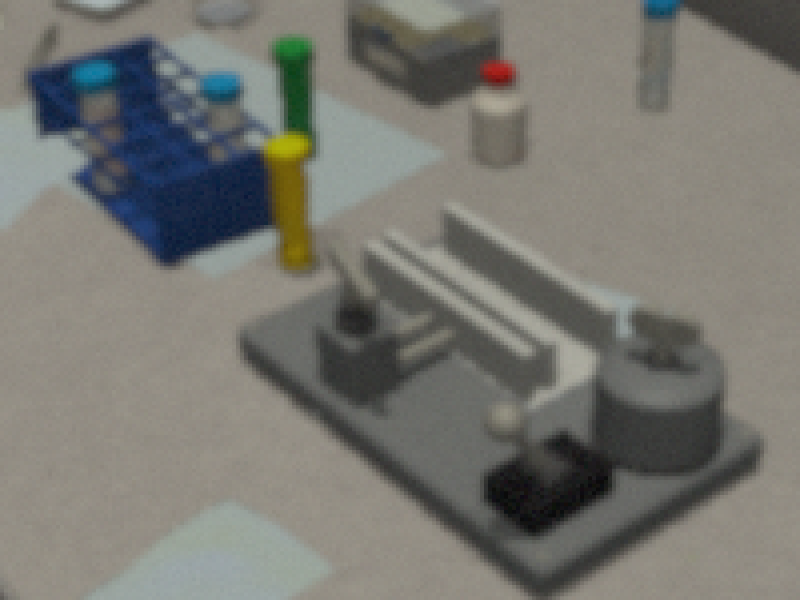

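Two blue-capped tubes stand in the rack, at c1 crop (310,255) and (187,383). Green and yellow tubes stand outside it and are not part of the job. In c2 the T-bar runs (200,360)-(330,380), the key wing (525,140)-(597,105), the ball is at (587,368) and the front edge of the fence top runs (80,130)-(395,98). In c3 the ball is at (503,420), the T centre at about (353,273) and the key at about (668,323).

```bash
python3 - <<'E'
from h import *
T=lambda u,v:(270+u/5,175+v/5)
S=lambda u,v:(190+u/4,125+v/3.75)
def P(name,p): print(name,np.round(p,4))
P('capA tri',tri(('top',208.4,227.0),('side',244.8,146.6))[0]); P('capB tri',tri(('top',181.4,255.0),('side',213.2,143.6))[0])
for u,v in((208.4,226.7),(181.3,254.8)): P('cap .119',onz('top',u,v,.119))
print('ball',tri(('top',*T(587,368)),('side',*S(503,420))),onz('top',*T(587,368),.118))
print('T',tri(('top',*T(265,370)),('side',*S(353,273))))
e=[onz('top',*T(u,v),.136) for u,v in((200,360),(330,380))]; P('Tends',e); d=e[1]-e[0]; print(np.linalg.norm(d),np.degrees(np.arctan2(d[1],d[0])),(e[0]+e[1])/2)
print('key',tri(('top',*T(561,122)),('side',*S(668,323))))
e=[onz('top',*T(u,v),.139) for u,v in((525,143),(597,103))]; d=e[1]-e[0]; print('key',np.linalg.norm(d),np.degrees(np.arctan2(d[1],d[0])),(e[0]+e[1])/2)
P('drum',onz('top',*T(547,133),.11))
for nm,L,R in(('fence back top',(75,97),(400,72)),('fence front top',(80,130),(395,98)),('jawface',(85,208),(405,180)),('slit',(85,228),(408,198)),('jawback',(80,270),(420,237))):
    a,b=onz('top',*T(*L),.075),onz('top',*T(*R),.075); d=a-b; print(nm,a.round(4),b.round(4),np.degrees(np.arctan2(-d[0],d[1])),np.linalg.norm(d))
for q in ((45,100),(75,448),(652,390),(615,45)): P('plate',onz('top',*T(*q),.03))
P('bottle',onz('top',238,150,.088));P('green',onz('top',200,198,.119));P('yel',onz('top',251,228,.119)); P('pot',onz('top',464.5,247,.046))
for q in((45,230),(45,423),(438,415),(420,228)): P('rack',onz('top',140+q[0]/4.5,170+q[1]/4.5,.082))
E
```

```text
capA tri [0.5258 0.2736 0.113 ]
capB tri [0.4517 0.3422 0.1156]
cap .119 [0.5253 0.2727 0.119 ]
cap .119 [0.4519 0.3416 0.119 ]
ball (array([ 0.46458901, -0.19948717,  0.11689426]), np.float64(0.0010601104776358336)) [ 0.46500107 -0.19961335  0.118     ]
T (array([ 0.46490107, -0.02939048,  0.126417  ]), np.float64(0.000730284634689061))
Tends [[ 0.4696  0.0047  0.136 ]
 [ 0.4588 -0.063   0.136 ]]
0.06847886440968944 -99.04977492627079 [ 0.46418202 -0.02913821  0.136     ]
key (array([ 0.59639407, -0.18815319,  0.12617861]), np.float64(0.0027016184499329167))
key 0.04387950525575967 -61.206642120452756 [ 0.5929892  -0.18579428  0.139     ]
drum [ 0.5915 -0.1817  0.11  ]
fence back top [0.6172 0.0742 0.075 ] [ 0.6305 -0.1051  0.075 ] 4.251919721849607 0.17976668156529238
fence front top [0.5988 0.0713 0.075 ] [ 0.616  -0.1022  0.075 ] 5.647451548326077 0.17436501735536297
jawface [0.5557 0.0684 0.075 ] [ 0.5704 -0.1072  0.075 ] 4.782446212327093 0.176210137816945
slit [0.5447 0.0684 0.075 ] [ 0.5604 -0.1087  0.075 ] 5.076198112928709 0.17778399074564058
jawback [0.5217 0.071  0.075 ] [ 0.5389 -0.115   0.075 ] 5.284943551324115 0.18684777057633495
plate [0.6221 0.0941 0.03  ]
plate [0.4257 0.0762 0.03  ]
plate [ 0.4561 -0.2477  0.03  ]
plate [ 0.6528 -0.2312  0.03  ]
bottle [0.7392 0.203  0.088 ]
green [0.6018 0.2967 0.119 ]
yel [0.5213 0.1606 0.119 ]
pot [ 0.4712 -0.4251  0.046 ]
rack [0.5444 0.4382 0.082 ]
rack [0.429  0.4339 0.082 ]
rack [0.4323 0.2009 0.082 ]
rack [0.5445 0.2135 0.082 ]
```

>>> step_arm --increments '[{"dp":[0.174,-0.128,0],"yaw":-0.98,"grip":0.65},{"dp":[0.174,-0.128,0],"yaw":-0.98,"grip":0.65},{"dp":[0.174,-0.128,0],"yaw":-0.98,"grip":0.65},{"dp":[0.174,-0.128,0],"yaw":-0.98,"grip":0.65},{"dp":[0.174,-0.128,0],"yaw":-0.98,"grip":0.65}]' --squeeze 30

```text
clock: 0.72
position: [0.349, 0.4189, 0.2244]
ee_rot: [-0.0, 0.5, 0.866, -0.0]
contact_force: [-0.0, 0.5, -0.4]
width: 0.056
gripper_force: 0.0
```

>>> step_arm --increments '[{"dp":[0.174,-0.128,0],"yaw":-0.98,"grip":0.65},{"dp":[0.174,-0.128,0],"yaw":-0.98,"grip":0.65},{"dp":[0.174,-0.128,0],"yaw":-0.98,"grip":0.65},{"dp":[0,0,-0.15],"yaw":0,"grip":0.65},{"dp":[0,0,0],"yaw":0,"grip":0.65}]'

```text
clock: 1.35
position: [0.4512, 0.3417, 0.1923]
ee_rot: [-0.001, 0.676, 0.737, -0.003]
contact_force: [0.2, -0.4, 0.8]
width: 0.0554
gripper_force: 0.0
```

```bash
cat >> h.py <<'E'
def blue(n,im):
    m=cv2.inRange(cv2.cvtColor(im,cv2.COLOR_BGR2HSV),(92,120,110),(108,255,255))
    k,l,st,c=cv2.connectedComponentsWithStats(m)
    return [(st[i][4],*c[i].round(1)) for i in range(1,k) if st[i,4]>12]
E
python3 - <<'E'
from h import *
for n in('side','top'): print(n,blue(n,grab(n,n+'1.png')))
E
```

```text
side [(np.int32(99), np.float64(263.1), np.float64(68.8)), (np.int32(36), np.float64(355.0), np.float64(124.3)), (np.int32(42), np.float64(244.7), np.float64(147.0)), (np.int32(85), np.float64(414.1), np.float64(170.6))]
top [(np.int32(97), np.float64(241.4), np.float64(88.9)), (np.int32(165), np.float64(361.1), np.float64(105.1)), (np.int32(135), np.float64(208.3), np.float64(226.3))]
```

Tube A hasn't moved and B is hidden under the gripper, so the rack is where it was. Descending to B.

>>> step_arm --increments '[{"dp":[0,0,-0.2],"yaw":0,"grip":0.65},{"dp":[0,0,-0.12],"yaw":0,"grip":0.65},{"dp":[0,0,-0.08],"yaw":0,"grip":0.65},{"dp":[0,0,0],"yaw":0,"grip":0.65},{"dp":[0,0,0],"yaw":0,"grip":0.2}]'

```text
clock: 2.08
position: [0.4534, 0.3439, 0.1161]
ee_rot: [0.0, 0.676, 0.737, 0.001]
contact_force: [0.9, 0.5, 0.3]
width: 0.0386
gripper_force: 0.0
```

>>> step_arm --increments '[{"dp":[0,0,0],"yaw":0,"grip":0.2},{"dp":[0,0,0],"yaw":0,"grip":0.2},{"dp":[0,0,0],"yaw":0,"grip":0.2}]'

```text
clock: 2.45
position: [0.4528, 0.3433, 0.1152]
ee_rot: [0.0, 0.676, 0.737, 0.0]
contact_force: [-0.5, -0.4, 0.1]
width: 0.0169
gripper_force: 0.0
```

```bash
python3 - <<'E'
from h import *
t=grab('top','t2.png');s=grab('side','s2.png')
print(blue('top',t),blue('side',s))
a=cv2.resize(t[180:300,120:260],(560,480),interpolation=3);b=cv2.resize(s[100:200,170:290],(576,480),interpolation=3)
cv2.imwrite('pics/m2.png',cv2.resize(np.hstack([a,b]),(800,338)))
E
```

```text
[(np.int32(98), np.float64(241.4), np.float64(88.9)), (np.int32(164), np.float64(361.1), np.float64(105.2)), (np.int32(136), np.float64(208.2), np.float64(226.3))] [(np.int32(101), np.float64(263.4), np.float64(68.9)), (np.int32(36), np.float64(355.1), np.float64(124.3)), (np.int32(41), np.float64(244.8), np.float64(146.9)), (np.int32(84), np.float64(414.0), np.float64(170.6))]
```

View pics/m2.png

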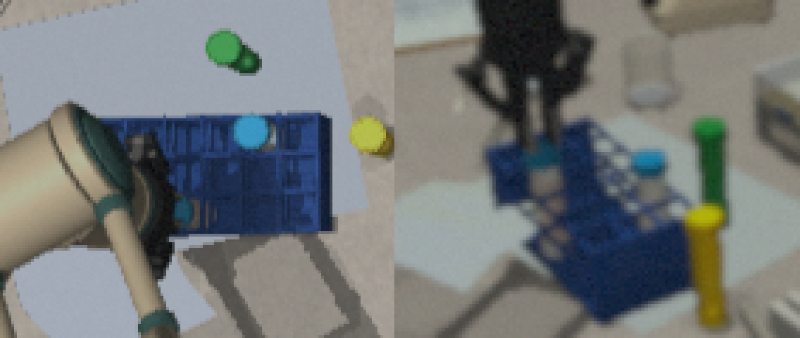

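>>> step_arm --increments '[{"dp":[0,0,0.2],"yaw":0,"grip":0.2},{"dp":[0,0,0.3],"yaw":0,"grip":0.65},{"dp":[-0.15,0.3,0],"yaw":0,"grip":0.65},{"dp":[-0.15,0.3,0],"yaw":0,"grip":0.65},{"dp":[0,0,0],"yaw":0,"grip":0.65}]'

```text
clock: 3.18
position: [0.3944, 0.4585, 0.2147]
ee_rot: [-0.001, 0.674, 0.739, 0.0]
contact_force: [0.5, 0.1, -0.3]
width: 0.0553
gripper_force: 0.0
```

```bash
python3 - <<'E'
from h import *
t=grab('top','t3.png');s=grab('side','s3.png');st=manip.get_state()
print(blue('top',t),blue('side',s),st['position'],st['width'],st['contact_force'])
for p in((.453,.343,.09),(.453,.343,.115),(.453,.343,.119)): print(proj('side',p),proj('top',p))
print('tip now',proj('side',st['position']-[0,0,.025]),proj('side',st['position']))
s2=cv2.imread('pics/s2.png')
a=cv2.resize(s2[100:190,170:270],(400,360),interpolation=3);b=cv2.resize(s[70:160,150:250],(400,360),interpolation=3)
cv2.imwrite('pics/m3.png',np.hstack([a,b]))
E
```

```text
[(np.int32(98), np.float64(241.4), np.float64(88.9)), (np.int32(164), np.float64(361.1), np.float64(105.2)), (np.int32(139), np.float64(208.2), np.float64(226.4)), (np.int32(143), np.float64(181.0), np.float64(254.6))] [(np.int32(100), np.float64(263.2), np.float64(68.7)), (np.int32(35), np.float64(355.0), np.float64(124.3)), (np.int32(56), np.float64(213.0), np.float64(143.9)), (np.int32(42), np.float64(244.7), np.float64(147.0)), (np.int32(83), np.float64(414.0), np.float64(170.6))] [0.39626545 0.4551136  0.21448578] 0.05539587832495814 [ 0.44804939 -1.14071803 -0.44524427]
(np.float64(214.50483777016836), np.float64(150.3820260129597)) (np.float64(183.64013547939533), np.float64(254.70910405967737))
(np.float64(213.432829422733), np.float64(143.52888064344333)) (np.float64(181.19002978784573), np.float64(254.4188321741448))
(np.float64(213.25910522141547), np.float64(142.41829488291225)) (np.float64(180.789726902742), np.float64(254.3714070064698))
tip now (np.float64(178.41291024516), np.float64(113.32886462911287)) (np.float64(176.92659951661014), np.float64(105.99010656509842))
```

View pics/m3.png

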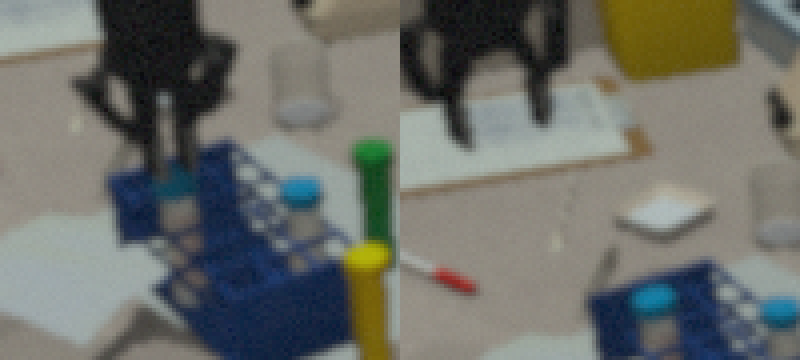

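>>> step_arm --increments '[{"dp":[0.15,-0.3,0],"yaw":0,"grip":0.65},{"dp":[0.15,-0.3,0],"yaw":0,"grip":0.65},{"dp":[0,0,-0.2],"yaw":0,"grip":0.65},{"dp":[0,0,-0.25],"yaw":0,"grip":0.65},{"dp":[0,0,0],"yaw":0,"grip":0.65}]'

```text
clock: 3.9
position: [0.4504, 0.3398, 0.1215]
ee_rot: [-0.001, 0.677, 0.736, -0.005]
contact_force: [-0.4, 0.5, 0.2]
width: 0.0553
gripper_force: 0.0
```

>>> step_arm --increments '[{"dp":[0,0,-0.06],"yaw":0,"grip":0.65},{"dp":[0,0,-0.06],"yaw":0,"grip":0.65},{"dp":[0,0,0],"yaw":0,"grip":0.65}]'

```text
clock: 4.28
position: [0.4524, 0.3432, 0.1007]
ee_rot: [-0.0, 0.676, 0.737, -0.0]
contact_force: [-0.0, 0.5, 0.2]
width: 0.0554
gripper_force: 0.0
```

>>> step_arm --increments '[{"dp":[0,0,0],"yaw":0,"grip":0.2},{"dp":[0,0,0],"yaw":0,"grip":0.2},{"dp":[0,0,0],"yaw":0,"grip":0.2}]'

```text
clock: 4.65
position: [0.453, 0.3436, 0.1017]
ee_rot: [0.0, 0.676, 0.737, 0.001]
contact_force: [-1.3, 0.0, 3.7]
width: 0.0324
gripper_force: 29.9
```

>>> step_arm --increments '[{"dp":[0,0,0],"yaw":0,"grip":0.55},{"dp":[0,0,0],"yaw":0,"grip":0.55},{"dp":[0,0,-0.04],"yaw":0,"grip":0.55},{"dp":[0,0,0],"yaw":0,"grip":0.55}]'

```text
clock: 5.15
position: [0.4519, 0.3428, 0.0917]
ee_rot: [-0.0, 0.676, 0.737, -0.001]
contact_force: [-0.1, -0.1, -1.1]
width: 0.0467
gripper_force: 0.0
```

>>> step_arm --increments '[{"dp":[0,0,0],"yaw":0,"grip":0.2},{"dp":[0,0,0],"yaw":0,"grip":0.2},{"dp":[0,0,0],"yaw":0,"grip":0.2}]'

```text
clock: 5.52
position: [0.4527, 0.3432, 0.0929]
ee_rot: [0.0, 0.676, 0.737, 0.0]
contact_force: [0.5, 0.8, -0.9]
width: 0.0332
gripper_force: 29.8
```

>>> step_arm --increments '[{"dp":[0,0,0.1],"yaw":0,"grip":0.2},{"dp":[0,0,0.2],"yaw":0,"grip":0.2},{"dp":[0,0,0.25],"yaw":0,"grip":0.2},{"dp":[0,0,0.25],"yaw":0,"grip":0.2},{"dp":[0,0,0.05],"yaw":0,"grip":0.2}]'

```text
clock: 6.15
position: [0.4543, 0.3442, 0.267]
ee_rot: [0.001, 0.676, 0.737, 0.004]
contact_force: [0.1, 0.1, 0.5]
width: 0.0326
gripper_force: 30.0
```

>>> step_arm --increments '[{"dp":[0.109,-0.2,0],"yaw":0,"grip":0.2},{"dp":[0.109,-0.25,0],"yaw":0,"grip":0.2},{"dp":[0.109,-0.28,0],"yaw":0,"grip":0.2},{"dp":[0.109,-0.28,0],"yaw":0,"grip":0.2},{"dp":[0.109,-0.28,0],"yaw":0,"grip":0.2}]'

```text
clock: 6.78
position: [0.5615, 0.0834, 0.2616]
ee_rot: [-0.001, 0.676, 0.737, -0.001]
contact_force: [0.7, 0.8, -0.6]
width: 0.0334
gripper_force: 30.0
```

>>> step_arm --increments '[{"dp":[0.11,-0.2,0],"yaw":0,"grip":0.2},{"dp":[0,-0.1,0],"yaw":0,"grip":0.2},{"dp":[0,0,0],"yaw":0,"grip":0.2}]'

```text
clock: 7.15
position: [0.5827, 0.0245, 0.2618]
ee_rot: [-0.001, 0.676, 0.736, -0.001]
contact_force: [1.0, 0.2, -0.8]
width: 0.0333
gripper_force: 30.0
```

```bash
python3 - <<'E'
from h import *
t=grab('top','t4.png');s=grab('side','s4.png');st=manip.get_state()
print(blue('top',t),blue('side',s),st['position'],st['width'],st['gripper_force'])
cv2.imwrite('pics/m4.png',np.hstack([cv2.resize(s[80:240,200:360],(480,480),interpolation=3),cv2.resize(t[160:320,270:376],(318,480),interpolation=3)]))
E
```

```text
[(np.int32(97), np.float64(241.4), np.float64(88.9)), (np.int32(164), np.float64(361.1), np.float64(105.2)), (np.int32(139), np.float64(208.2), np.float64(226.4))] [(np.int32(100), np.float64(263.6), np.float64(68.8)), (np.int32(36), np.float64(355.0), np.float64(124.3)), (np.int32(43), np.float64(244.6), np.float64(147.0)), (np.int32(86), np.float64(414.1), np.float64(170.7))] [0.58269311 0.0264187  0.26246607] 0.03321236730668809 30.025675892829895
```

View pics/m4.png

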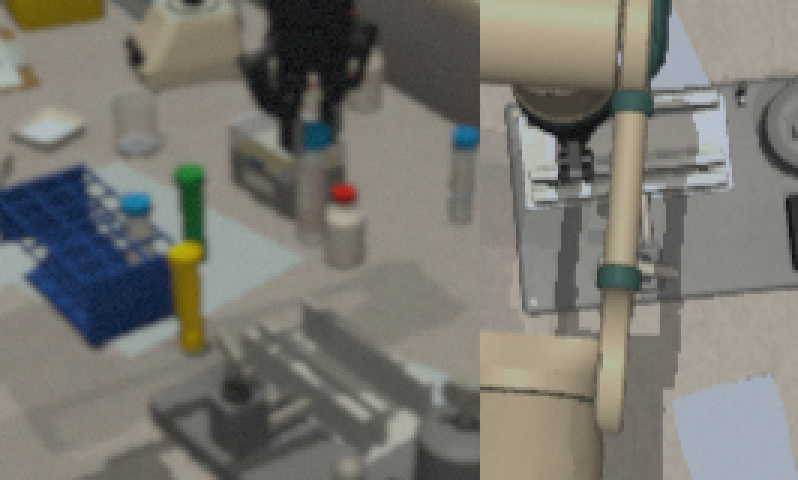

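```bash
python3 - <<'E'
from h import *
for z in(.174,.28): print(proj('side',(.583,.0255,z)))
s=cv2.imread('pics/s4.png'); print(proj('side',(.583,.0255,.281)),proj('side',(.583,.0255,.267)))
m=cv2.inRange(cv2.cvtColor(s,cv2.COLOR_BGR2HSV),(90,100,40),(112,255,255))[105:140,290:320]
ys,xs=np.nonzero(m); print(xs.mean()+290,ys.mean()+105,xs.min()+290,xs.max()+290,ys.min()+105,ys.max()+105)
E
```

```text
(np.float64(303.8681120269338), np.float64(159.12787714881972))
(np.float64(303.4325203540695), np.float64(124.24089299089303))
(np.float64(303.4281741498113), np.float64(123.89280103103908)) (np.float64(303.48859811447284), np.float64(128.7322183781264))
305.2682926829268 124.71951219512195 301 310 120 129
```

>>> step_arm --increments '[{"dp":[0,0,-0.2],"yaw":0,"grip":0.2},{"dp":[0,0,-0.2],"yaw":0,"grip":0.2},{"dp":[0,0,-0.15],"yaw":0,"grip":0.2},{"dp":[0,0,-0.1],"yaw":0,"grip":0.2},{"dp":[0,0,-0.03],"yaw":0,"grip":0.2}]'

```text
clock: 7.88
position: [0.5822, 0.0271, 0.1257]
ee_rot: [-0.001, 0.675, 0.738, -0.001]
contact_force: [-0.5, -0.3, 0.4]
width: 0.0334
gripper_force: 30.1
```

>>> step_arm --increments '[{"dp":[0,0,-0.02],"yaw":0,"grip":0.2},{"dp":[0,0,0],"yaw":0,"grip":0.2}]'

```text
clock: 8.12
position: [0.584, 0.0257, 0.1235]
ee_rot: [0.0, 0.675, 0.737, 0.0]
contact_force: [0.2, -0.5, 0.1]
width: 0.0331
gripper_force: 30.1
```

>>> step_arm --increments '[{"dp":[0,0,-0.015],"yaw":0,"grip":0.2},{"dp":[0,0,0],"yaw":0,"grip":0.2}]'

```text
clock: 8.38
position: [0.5837, 0.0251, 0.1201]
ee_rot: [0.0, 0.676, 0.737, 0.0]
contact_force: [-0.1, -0.2, 0.0]
width: 0.0331
gripper_force: 30.1
```

>>> step_arm --increments '[{"dp":[0,0,-0.01],"yaw":0,"grip":0.2},{"dp":[0,0,0],"yaw":0,"grip":0.2}]'

```text
clock: 8.62
position: [0.5835, 0.0251, 0.1177]
ee_rot: [-0.0, 0.676, 0.737, -0.0]
contact_force: [0.2, 0.9, 0.0]
width: 0.033
gripper_force: 30.1
```

>>> step_arm --increments '[{"dp":[0,0,-0.006],"yaw":0,"grip":0.2},{"dp":[0,0,0],"yaw":0,"grip":0.2}]'

```text
clock: 8.88
position: [0.5838, 0.0252, 0.1175]
ee_rot: [0.0, 0.676, 0.737, 0.0]
contact_force: [-0.8, -0.2, 5.1]
width: 0.0332
gripper_force: 30.4
```

>>> step_arm --increments '[{"dp":[0,0,-0.006],"yaw":0,"grip":0.2},{"dp":[0,0,0],"yaw":0,"grip":0.2}]'

```text
clock: 9.12
position: [0.584, 0.0252, 0.1175]
ee_rot: [0.001, 0.676, 0.737, 0.001]
contact_force: [-2.7, 0.4, 10.9]
width: 0.0327
gripper_force: 31.0
```

>>> step_arm --increments '[{"dp":[0,0,0.006],"yaw":0,"grip":0.25},{"dp":[0,0,0],"yaw":0,"grip":0.6},{"dp":[0,0,0],"yaw":0,"grip":0.6},{"dp":[0,0,0],"yaw":0,"grip":0.6},{"dp":[0,0,0.1],"yaw":0,"grip":0.6}]'

```text
clock: 9.75
position: [0.5822, 0.0253, 0.135]
ee_rot: [-0.002, 0.676, 0.737, -0.001]
contact_force: [0.3, 0.4, -0.0]
width: 0.0513
gripper_force: 0.0
```

>>> step_arm --increments '[{"dp":[0,0,0.25],"yaw":0,"grip":0.65},{"dp":[0,0,0.2],"yaw":0,"grip":0.65},{"dp":[-0.09,0.3,0],"yaw":0,"grip":0.65},{"dp":[-0.09,0.3,0],"yaw":0,"grip":0.65},{"dp":[-0.09,0.3,0],"yaw":0,"grip":0.65}]'

```text
clock: 10.38
position: [0.5293, 0.2062, 0.2266]
ee_rot: [0.0, 0.676, 0.737, 0.0]
contact_force: [0.6, 0.4, -0.7]
width: 0.0554
gripper_force: 0.0
```

>>> step_arm --increments '[{"dp":[-0.02,0.3,0],"yaw":0,"grip":0.65},{"dp":[0,0.04,0],"yaw":0,"grip":0.65},{"dp":[0,0,0],"yaw":0,"grip":0.65}]'

```text
clock: 10.75
position: [0.5256, 0.2729, 0.2262]
ee_rot: [0.0, 0.675, 0.738, -0.001]
contact_force: [-0.2, -1.0, 1.0]
width: 0.0552
gripper_force: 0.0
```

```bash
python3 - <<'E'
from h import *
t=grab('top','t5.png');s=grab('side','s5.png');st=manip.get_state()
print(blue('top',t),blue('side',s),st['position'],st['width'])
cv2.imwrite('pics/m5.png',np.hstack([cv2.resize(s[120:280,190:350],(400,400),interpolation=3),cv2.resize(t[160:300,160:300],(400,400),interpolation=3)]))
E
```

```text
[(np.int32(97), np.float64(241.4), np.float64(88.9)), (np.int32(163), np.float64(361.1), np.float64(105.2)), (np.int32(125), np.float64(302.2), np.float64(203.2)), (np.int32(28), np.float64(210.2), np.float64(222.9))] [(np.int32(99), np.float64(263.2), np.float64(68.7)), (np.int32(38), np.float64(355.0), np.float64(124.4)), (np.int32(64), np.float64(304.2), np.float64(170.0)), (np.int32(84), np.float64(414.0), np.float64(170.6))] [0.5259568  0.27148689 0.22639027] 0.055659585906930896
```

View pics/m5.png

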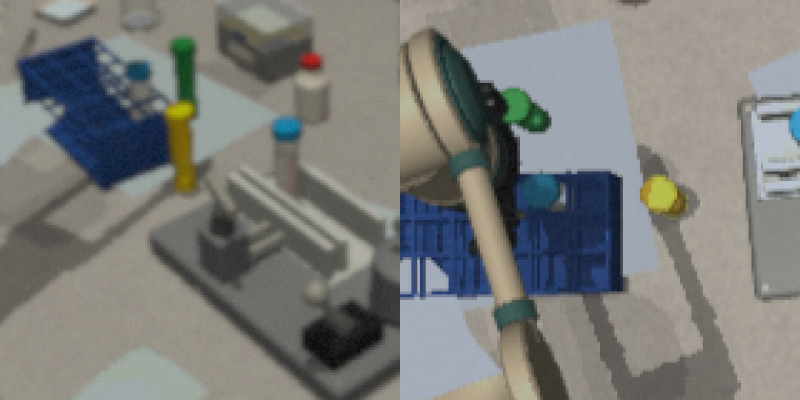

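The first tube stands upright on the bed, with its cap at side (304,170). Tube A is still at about (245,147). Next I pick A.

>>> step_arm --increments '[{"dp":[0,0,-0.2],"yaw":0,"grip":0.6},{"dp":[0,0,-0.2],"yaw":0,"grip":0.6},{"dp":[0,0,-0.15],"yaw":0,"grip":0.6},{"dp":[0,0,-0.1],"yaw":0,"grip":0.6},{"dp":[0,0,0],"yaw":0,"grip":0.6}]'

```text
clock: 11.48
position: [0.525, 0.2706, 0.0951]
ee_rot: [-0.001, 0.677, 0.736, -0.002]
contact_force: [0.7, 0.3, 1.1]
width: 0.051
gripper_force: 0.0
```

>>> step_arm --increments '[{"dp":[0,0,0],"yaw":0,"grip":0.6}]'

```text
clock: 11.6
position: [0.5268, 0.272, 0.0976]
ee_rot: [0.0, 0.676, 0.737, 0.001]
contact_force: [0.1, 0.3, -0.6]
width: 0.0511
gripper_force: 0.0
```

>>> step_arm --increments '[{"dp":[0,0,-0.01],"yaw":0,"grip":0.2},{"dp":[0,0,0],"yaw":0,"grip":0.2},{"dp":[0,0,0],"yaw":0,"grip":0.2},{"dp":[0,0,0],"yaw":0,"grip":0.2}]'

```text
clock: 12.1
position: [0.5269, 0.2731, 0.0962]
ee_rot: [0.001, 0.676, 0.737, 0.001]
contact_force: [0.5, -0.5, 6.0]
width: 0.0329
gripper_force: 29.9
```

>>> step_arm --increments '[{"dp":[0,0,0.1],"yaw":0,"grip":0.2},{"dp":[0,0,0.2],"yaw":0,"grip":0.2},{"dp":[0,0,0.25],"yaw":0,"grip":0.2},{"dp":[0,0,0.25],"yaw":0,"grip":0.2},{"dp":[0,0,0.1],"yaw":0,"grip":0.2}]'

```text
clock: 12.72
position: [0.5268, 0.2734, 0.2784]
ee_rot: [0.001, 0.676, 0.737, 0.003]
contact_force: [0.2, 0.6, -0.6]
width: 0.0333
gripper_force: 30.4
```

>>> step_arm --increments '[{"dp":[0.06,-0.2,0],"yaw":0,"grip":0.2},{"dp":[0.06,-0.26,0],"yaw":0,"grip":0.2},{"dp":[0.06,-0.28,0],"yaw":0,"grip":0.2},{"dp":[0.06,-0.28,0],"yaw":0,"grip":0.2},{"dp":[0.06,-0.28,0],"yaw":0,"grip":0.2}]'

```text
clock: 13.35
position: [0.5857, 0.0112, 0.2747]
ee_rot: [0.0, 0.676, 0.737, 0.0]
contact_force: [0.8, -0.5, -1.1]
width: 0.0332
gripper_force: 30.3
```

>>> step_arm --increments '[{"dp":[0.02,-0.24,0],"yaw":0,"grip":0.2},{"dp":[0,-0.1,0],"yaw":0,"grip":0.2},{"dp":[0,0,0],"yaw":0,"grip":0.2},{"dp":[0,0,0],"yaw":0,"grip":0.2}]'

```text
clock: 13.85
position: [0.5895, -0.0536, 0.2747]
ee_rot: [-0.0, 0.675, 0.738, 0.0]
contact_force: [-0.6, 0.6, -0.5]
width: 0.0332
gripper_force: 30.3
```

>>> step_arm --increments '[{"dp":[0.005,-0.01,-0.2],"yaw":0,"grip":0.2},{"dp":[0,0,-0.25],"yaw":0,"grip":0.2},{"dp":[0,0,-0.2],"yaw":0,"grip":0.2},{"dp":[0,0,-0.08],"yaw":0,"grip":0.2},{"dp":[0,0,0],"yaw":0,"grip":0.2}]'

```text
clock: 14.48
position: [0.5906, -0.056, 0.1283]
ee_rot: [-0.001, 0.675, 0.738, -0.0]
contact_force: [0.7, -0.1, 0.2]
width: 0.0333
gripper_force: 30.4
```

>>> step_arm --increments '[{"dp":[0,0,-0.015],"yaw":0,"grip":0.2},{"dp":[0,0,0],"yaw":0,"grip":0.2}]'

```text
clock: 14.72
position: [0.5917, -0.0573, 0.1271]
ee_rot: [0.001, 0.676, 0.737, 0.001]
contact_force: [0.6, 0.5, -0.3]
width: 0.0328
gripper_force: 30.4
```

>>> step_arm --increments '[{"dp":[0,0,-0.008],"yaw":0,"grip":0.2},{"dp":[0,0,0],"yaw":0,"grip":0.2}]'

```text
clock: 14.98
position: [0.5908, -0.0573, 0.1244]
ee_rot: [0.0, 0.676, 0.737, 0.0]
contact_force: [0.4, -0.3, 0.2]
width: 0.033
gripper_force: 30.4
```

>>> step_arm --increments '[{"dp":[0,0,-0.01],"yaw":0,"grip":0.2},{"dp":[0,0,0],"yaw":0,"grip":0.2}]'

```text
clock: 15.22
position: [0.5906, -0.0572, 0.1218]
ee_rot: [-0.0, 0.676, 0.737, -0.0]
contact_force: [-0.3, 0.7, -0.4]
width: 0.0335
gripper_force: 30.4
```

>>> step_arm --increments '[{"dp":[0,0,-0.006],"yaw":0,"grip":0.2},{"dp":[0,0,0],"yaw":0,"grip":0.2}]'

```text
clock: 15.48
position: [0.5909, -0.0573, 0.1212]
ee_rot: [0.0, 0.676, 0.737, 0.0]
contact_force: [-0.1, 0.5, 2.3]
width: 0.0332
gripper_force: 30.6
```

>>> step_arm --increments '[{"dp":[0,0,-0.004],"yaw":0,"grip":0.2},{"dp":[0,0,0],"yaw":0,"grip":0.2}]'

```text
clock: 15.72
position: [0.591, -0.0573, 0.1212]
ee_rot: [0.001, 0.676, 0.737, 0.0]
contact_force: [-1.7, 0.5, 7.9]
width: 0.0331
gripper_force: 31.0
```

>>> step_arm --increments '[{"dp":[0,0,0.005],"yaw":0,"grip":0.25},{"dp":[0,0,0],"yaw":0,"grip":0.55},{"dp":[0,0,0],"yaw":0,"grip":0.55},{"dp":[0,0,0],"yaw":0,"grip":0.55},{"dp":[0,0,0.1],"yaw":0,"grip":0.55}]'

```text
clock: 16.35
position: [0.5894, -0.0569, 0.1395]
ee_rot: [-0.002, 0.676, 0.737, -0.001]
contact_force: [0.7, -0.2, 0.4]
width: 0.047
gripper_force: 0.0
```

>>> step_arm --increments '[{"dp":[0,0,0.25],"yaw":0,"grip":0.55},{"dp":[0,0,0.25],"yaw":-0.8,"grip":0.55},{"dp":[-0.1,0.3,0],"yaw":-0.8,"grip":0.55},{"dp":[-0.2,0.3,0],"yaw":0,"grip":0.55},{"dp":[-0.3,0.3,0],"yaw":0,"grip":0.55}]'

```text
clock: 16.98
position: [0.4915, 0.1, 0.2409]
ee_rot: [-0.0, 0.759, 0.651, 0.0]
contact_force: [0.6, 0.2, 0.0]
width: 0.0471
gripper_force: 0.0
```

>>> step_arm --increments '[{"dp":[-0.3,0.3,0],"yaw":0,"grip":0.55},{"dp":[0,0.1,0],"yaw":0,"grip":0.55}]'

```text
clock: 17.23
position: [0.4442, 0.1642, 0.2413]
ee_rot: [-0.001, 0.758, 0.652, -0.0]
contact_force: [0.8, -0.0, -0.5]
width: 0.0469
gripper_force: 0.0
```

```bash
python3 - <<'E'
from h import *
t=grab('top','t6.png');s=grab('side','s6.png');st=manip.get_state()
print(blue('top',t),blue('side',s),st['position'],st['ee_rot'])
cv2.imwrite('pics/m6.png',np.vstack([cv2.resize(t[175:275,270:410],(700,300)[:1]+(300,),interpolation=3) if 0 else cv2.resize(t[180:262,270:410],(560,328),interpolation=3),cv2.resize(s[150:218,240:380],(560,272),interpolation=3)]))
E
```

```text
[(np.int32(97), np.float64(241.4), np.float64(88.9)), (np.int32(165), np.float64(361.1), np.float64(105.1)), (np.int32(123), np.float64(333.5), np.float64(200.4)), (np.int32(124), np.float64(302.2), np.float64(203.3))] [(np.int32(99), np.float64(263.1), np.float64(68.7)), (np.int32(36), np.float64(355.1), np.float64(124.3)), (np.int32(63), np.float64(304.3), np.float64(170.1)), (np.int32(82), np.float64(414.0), np.float64(170.5)), (np.int32(69), np.float64(323.8), np.float64(183.3))] [0.44717194 0.16428817 0.24132572] [-9.89198556e-06  7.57976099e-01  6.52281996e-01  6.56953490e-04]
```

View pics/m6.png

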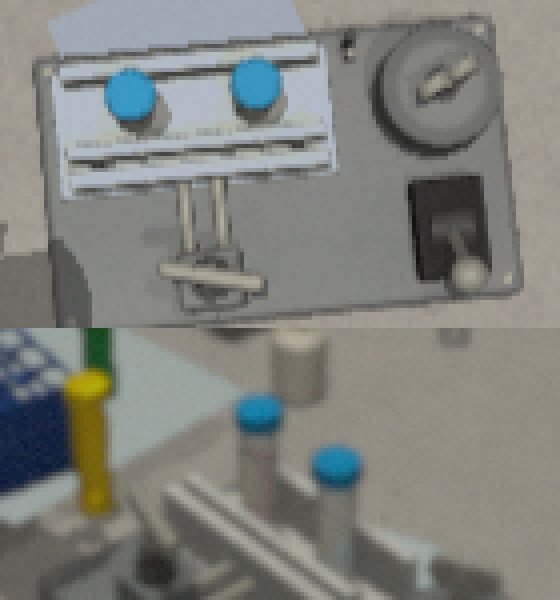

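Both tubes stand in the gap, with top-view caps at (302,203) and (333,200). The T-bar runs from crop (160,268) to (266,286), unchanged. Next is the T-handle.

>>> step_arm --increments '[{"dp":[0.03,-0.3,0],"yaw":0,"grip":0.5},{"dp":[0.03,-0.3,0],"yaw":0,"grip":0.5},{"dp":[0.03,-0.27,0],"yaw":0,"grip":0.5},{"dp":[0,-0.1,0],"yaw":0,"grip":0.5},{"dp":[0,0,-0.2],"yaw":0,"grip":0.5}]'

```text
clock: 17.95
position: [0.469, -0.0353, 0.2029]
ee_rot: [0.004, 0.76, 0.649, 0.002]
contact_force: [0.8, 0.1, 0.1]
width: 0.0425
gripper_force: 0.0
```

>>> step_arm --increments '[{"dp":[0,0,-0.2],"yaw":0,"grip":0.5},{"dp":[0,0,0],"yaw":0,"grip":0.5},{"dp":[0,0,0],"yaw":0,"grip":0.5}]'

```text
clock: 18.32
position: [0.467, -0.0323, 0.1621]
ee_rot: [0.001, 0.759, 0.651, 0.0]
contact_force: [-0.5, 0.3, -0.1]
width: 0.0426
gripper_force: 0.0
```

```bash
python3 - <<'E'
from h import *
T=lambda u,v:(270+u/4,180+v/4)
e=[onz('top',*T(u,v),.136) for u,v in((160,269),(266,285))];print((e[0]+e[1])/2,e)
e=[onz('top',*T(u,v),.139) for u,v in((418,97),(474,60))];print('key',(e[0]+e[1])/2,e)
s=grab('side','s7.png');print(manip.get_state()['position'])
cv2.imwrite('pics/m7.png',cv2.resize(s[150:230,230:330],(800,640)[:1]+(600,),interpolation=3)[:,:])
E
```

```text
[ 0.46352934 -0.02978603  0.136     ] [array([0.46891843, 0.00467622, 0.136     ]), array([ 0.45814025, -0.06424828,  0.136     ])]
key [ 0.59293357 -0.18394605  0.139     ] [array([ 0.58070247, -0.16521798,  0.139     ]), array([ 0.60516467, -0.20267412,  0.139     ])]
[ 0.46739665 -0.0321745   0.16261146]
```

View pics/m7.png

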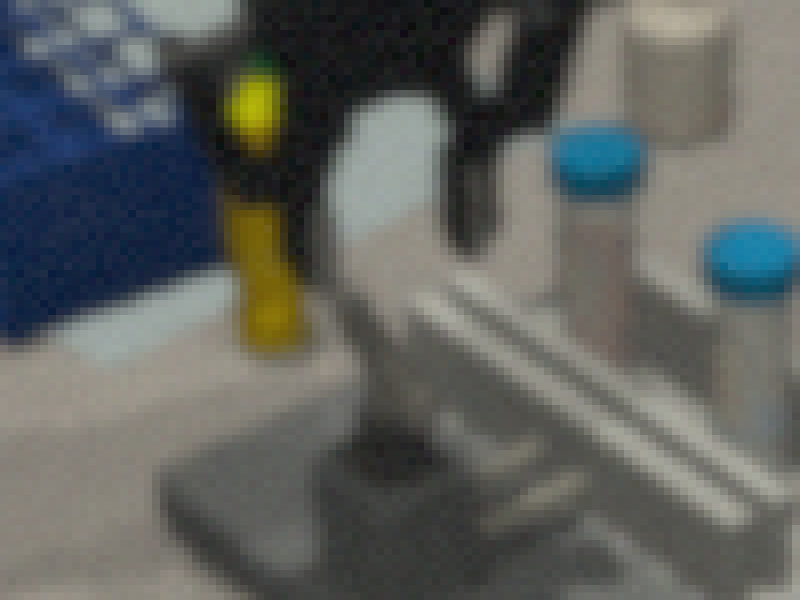

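```bash
python3 - <<'E'
from h import *
for z in(.137,.15,.162): print(proj('side',(.4672,-.032,z)))
print(proj('side',(.4636,-.0296,.128)),manip.get_state()['position'])
E
```

```text
(np.float64(279.2128413804733), np.float64(194.72799445540866))
(np.float64(278.98396109083484), np.float64(190.64682362329117))
(np.float64(278.76978791203027), np.float64(186.8278956948974))
(np.float64(277.69125744105224), np.float64(197.54038963247086)) [ 0.46739665 -0.0321745   0.16261146]
```

>>> step_arm --increments '[{"dp":[-0.018,0.013,-0.1],"yaw":0,"grip":0.5},{"dp":[0,0,-0.1],"yaw":0,"grip":0.5},{"dp":[0,0,-0.05],"yaw":0,"grip":0.5},{"dp":[0,0,0],"yaw":0,"grip":0.5}]'

```text
clock: 18.88
position: [0.4628, -0.029, 0.1115]
ee_rot: [0.0, 0.759, 0.651, 0.0]
contact_force: [1.0, -0.7, 0.2]
width: 0.0426
gripper_force: 0.0
```

>>> step_arm --increments '[{"dp":[0,0,0],"yaw":0,"grip":0.0},{"dp":[0,0,0],"yaw":0,"grip":0.0},{"dp":[0,0,0],"yaw":0,"grip":0.0},{"dp":[0,0,0],"yaw":0,"grip":0.0}]' --squeeze 30

```text
clock: 19.38
position: [0.4651, -0.0294, 0.1122]
ee_rot: [0.002, 0.759, 0.651, 0.002]
contact_force: [5.4, -0.9, 2.0]
width: 0.0116
gripper_force: 29.5
```

```bash
python3 - <<'E'
from h import *
s=manip.get_state();print({k:np.round(s[k],4) for k in('position','contact_force','moment','width','qpos')})
E
```

```text
{'position': array([ 0.4651, -0.0294,  0.1122]), 'contact_force': array([ 5.3918, -0.9158,  2.0023]), 'moment': array([-0.0704, -0.883 ,  0.0123]), 'width': np.float64(0.0116), 'qpos': array([-2.1290e-01,  2.0730e-01,  1.9079e+00,  4.0000e-04,  1.0202e+00,
       -5.9800e-02])}
```

>>> step_arm --increments '[{"dp":[0.008,0,0],"yaw":-0.5,"grip":0},{"dp":[0,0,0],"yaw":-1,"grip":0},{"dp":[0,0,0],"yaw":-1,"grip":0},{"dp":[0,0,0],"yaw":-1,"grip":0},{"dp":[0,0,0],"yaw":0,"grip":0}]'

```text
clock: 20.0
position: [0.464, -0.0289, 0.1121]
ee_rot: [0.0, 0.902, 0.431, 0.0]
contact_force: [0.8, 1.1, 6.8]
width: 0.0114
gripper_force: 30.4
```

```bash
cat >> h.py <<'E'
def rep():
    s=manip.get_state();w=s['ee_rot'];phi=np.arctan2(2*w[2]**2-1,2*w[1]*w[2])
    print({k:np.round(s[k],4).tolist() for k in('clock','position','contact_force','moment','width','gripper_force')},'phi',round(float(phi),3),'q6',round(float(s['qpos'][5]),2))
E
python3 -c "from h import *;rep()"
```

```text
{'clock': 20.0, 'position': [0.464, -0.0289, 0.1121], 'contact_force': [0.794, 1.0761, 6.7881], 'moment': [0.0128, -0.074, -0.1276], 'width': 0.0114, 'gripper_force': 30.4182} phi -0.679 q6 0.47
```

>>> step_arm --increments '[{"dp":[0,0,0],"yaw":-1,"grip":0},{"dp":[0,0,0],"yaw":-1,"grip":0},{"dp":[0,0,0],"yaw":-1,"grip":0},{"dp":[0,0,0],"yaw":-1,"grip":0},{"dp":[0,0,0],"yaw":-1,"grip":0}]'

```text
clock: 20.62
position: [0.4631, -0.0273, 0.1121]
ee_rot: [-0.001, 0.998, 0.069, -0.0]
contact_force: [-1.4, 5.0, 9.5]
width: 0.0114
gripper_force: 30.4
```

```bash
python3 -c "from h import *;rep()"
```

```text
{'clock': 20.625, 'position': [0.4631, -0.0273, 0.1121], 'contact_force': [-1.4356, 5.0015, 9.4867], 'moment': [0.8527, 0.1383, 0.0468], 'width': 0.0114, 'gripper_force': 30.4297} phi -1.433 q6 1.22
```

>>> step_arm --increments '[{"dp":[0,0,0],"yaw":-1,"grip":0},{"dp":[0,0,0],"yaw":-1,"grip":0},{"dp":[0,0,0],"yaw":-1,"grip":0},{"dp":[0,0,0],"yaw":-1,"grip":0},{"dp":[0,0,0],"yaw":0,"grip":0}]'

```text
clock: 21.25
position: [0.4633, -0.0259, 0.1121]
ee_rot: [-0.003, 0.974, -0.228, -0.001]
contact_force: [0.4, 7.7, 8.2]
width: 0.0112
gripper_force: 31.9
```

```bash
python3 -c "from h import *;rep()"
```

```text
{'clock': 21.25, 'position': [0.4633, -0.0259, 0.1121], 'contact_force': [0.3789, 7.7328, 8.1839], 'moment': [1.3264, -0.0091, -0.0127], 'width': 0.0112, 'gripper_force': 31.8892} phi -2.031 q6 1.82
```

>>> step_arm --increments '[{"dp":[0,0.018,0.004],"yaw":0,"grip":0},{"dp":[0,0,0],"yaw":-1,"grip":0},{"dp":[0,0,0],"yaw":-1,"grip":0},{"dp":[0,0,0],"yaw":-1,"grip":0},{"dp":[0,0,0],"yaw":0,"grip":0}]'

```text
clock: 21.88
position: [0.464, -0.025, 0.1122]
ee_rot: [-0.0, 0.899, -0.438, 0.0]
contact_force: [2.5, 1.9, 4.0]
width: 0.0113
gripper_force: 30.4
```

```bash
python3 -c "from h import *;rep()"
```

```text
{'clock': 21.875, 'position': [0.464, -0.025, 0.1122], 'contact_force': [2.513, 1.8752, 3.9515], 'moment': [0.2778, -0.2152, -0.074], 'width': 0.0113, 'gripper_force': 30.4237} phi -2.476 q6 2.27
```

>>> step_arm --increments '[{"dp":[0,0,0],"yaw":-1,"grip":0},{"dp":[0,0,0],"yaw":-1,"grip":0},{"dp":[0,0,0],"yaw":0,"grip":0},{"dp":[0,0,0],"yaw":0,"grip":0.4},{"dp":[0,0,0],"yaw":0,"grip":0.4}]'

```text
clock: 22.5
position: [0.4626, -0.0257, 0.1112]
ee_rot: [0.001, 0.824, -0.567, -0.001]
contact_force: [0.8, 0.3, -0.1]
width: 0.0345
gripper_force: 0.0
```

>>> step_arm --increments '[{"dp":[0,0,0],"yaw":0,"grip":0.4},{"dp":[0,0,0.15],"yaw":0,"grip":0.4},{"dp":[0,0,0.1],"yaw":0,"grip":0.4},{"dp":[0,0,0],"yaw":0.997,"grip":0.4},{"dp":[0,0,0],"yaw":0.997,"grip":0.4}]'

```text
clock: 23.12
position: [0.4636, -0.0255, 0.162]
ee_rot: [0.0, 0.9, -0.436, -0.0]
contact_force: [-0.6, -0.7, 0.4]
width: 0.0344
gripper_force: 0.0
```

>>> step_arm --increments '[{"dp":[0,0,0],"yaw":0.997,"grip":0.4},{"dp":[0,0,0],"yaw":0.997,"grip":0.4},{"dp":[0,0,0],"yaw":0.997,"grip":0.4},{"dp":[0,0,0],"yaw":0.997,"grip":0.4},{"dp":[0,0,0],"yaw":0.997,"grip":0.4}]'

```text
clock: 23.75
position: [0.4634, -0.0255, 0.1616]
ee_rot: [0.0, 0.997, -0.077, -0.001]
contact_force: [-0.1, -0.3, 0.1]
width: 0.0343
gripper_force: 0.0
```

>>> step_arm --increments '[{"dp":[0,0,0],"yaw":0.997,"grip":0.4},{"dp":[0,0,0],"yaw":0.997,"grip":0.4},{"dp":[0,0,0],"yaw":0.997,"grip":0.4},{"dp":[0,0,0],"yaw":0.997,"grip":0.4},{"dp":[0,0,0],"yaw":0.997,"grip":0.4}]'

```text
clock: 24.38
position: [0.4635, -0.0255, 0.1616]
ee_rot: [0.0, 0.956, 0.292, -0.001]
contact_force: [-0.1, -0.5, -0.0]
width: 0.0344
gripper_force: 0.0
```

>>> step_arm --increments '[{"dp":[0,0,0],"yaw":0.997,"grip":0.4},{"dp":[0,0,0],"yaw":0.997,"grip":0.4},{"dp":[0,0,0],"yaw":0.997,"grip":0.4},{"dp":[0,0,0],"yaw":0.997,"grip":0.4},{"dp":[0,0,0],"yaw":0.997,"grip":0.4}]'

```text
clock: 25.0
position: [0.4634, -0.0255, 0.1616]
ee_rot: [-0.0, 0.784, 0.621, -0.0]
contact_force: [0.5, 0.3, 0.5]
width: 0.0344
gripper_force: 0.0
```

>>> step_arm --increments '[{"dp":[0,0,0],"yaw":0.997,"grip":0.4},{"dp":[0,0,0],"yaw":0.997,"grip":0.4},{"dp":[0,0,0],"yaw":0.997,"grip":0.4},{"dp":[0,0,0],"yaw":0.997,"grip":0.4},{"dp":[0,0,0],"yaw":0,"grip":0.4}]'

```text
clock: 25.62
position: [0.4635, -0.0255, 0.1616]
ee_rot: [-0.0, 0.569, 0.823, -0.0]
contact_force: [-0.2, 0.5, 0.7]
width: 0.0341
gripper_force: 0.0
```

```bash
python3 -c "from h import *;rep()
s=grab('side','s8.png');t=grab('top','t8.png')"
```

```text
{'clock': 25.625, 'position': [0.4635, -0.0255, 0.1616], 'contact_force': [-0.2112, 0.4999, 0.7336], 'moment': [-0.016, -0.008, -0.0076], 'width': 0.0341, 'gripper_force': 0.0} phi 0.361 q6 -0.57
```

>>> step_arm --increments '[{"dp":[0.004,0,-0.1],"yaw":0,"grip":0.4},{"dp":[0,0,-0.1],"yaw":0,"grip":0.4},{"dp":[0,0,-0.046],"yaw":0,"grip":0.4},{"dp":[0,0,0],"yaw":0,"grip":0.4},{"dp":[0,0,0],"yaw":0,"grip":0}]'

```text
clock: 26.35
position: [0.4653, -0.0254, 0.1132]
ee_rot: [0.001, 0.568, 0.823, 0.0]
contact_force: [-0.0, 0.4, 0.3]
width: 0.0173
gripper_force: 0.0
```

>>> step_arm --increments '[{"dp":[0,0,0],"yaw":0,"grip":0},{"dp":[0,0,0],"yaw":0,"grip":0},{"dp":[0,0,0],"yaw":0,"grip":0}]'

```text
clock: 26.72
position: [0.4651, -0.0255, 0.1133]
ee_rot: [0.001, 0.568, 0.823, 0.0]
contact_force: [-1.7, -0.2, 5.9]
width: 0.0115
gripper_force: 29.9
```

```bash
python3 -c "from h import *;rep()"
```

```text
{'clock': 26.725, 'position': [0.4651, -0.0255, 0.1133], 'contact_force': [-1.6936, -0.224, 5.9035], 'moment': [-0.1502, 0.232, -0.0389], 'width': 0.0115, 'gripper_force': 29.8889} phi 0.363 q6 -0.57
```

>>> step_arm --increments '[{"dp":[0,0,0],"yaw":-1,"grip":0},{"dp":[0,0,0],"yaw":-1,"grip":0},{"dp":[0,0,0],"yaw":-1,"grip":0},{"dp":[0,0,0],"yaw":-1,"grip":0},{"dp":[0,0,0],"yaw":0,"grip":0}]'

```text
clock: 27.35
position: [0.4659, -0.0255, 0.1133]
ee_rot: [0.001, 0.785, 0.619, 0.001]
contact_force: [-0.3, -1.5, 4.8]
width: 0.0116
gripper_force: 29.9
```

```bash
python3 -c "from h import *;rep()"
```

```text
{'clock': 27.35, 'position': [0.4659, -0.0255, 0.1133], 'contact_force': [-0.2663, -1.4903, 4.7781], 'moment': [-0.1082, -0.1452, -0.0671], 'width': 0.0116, 'gripper_force': 29.9043} phi -0.236 q6 0.03
```

>>> step_arm --increments '[{"dp":[0,0,0],"yaw":-1,"grip":0},{"dp":[0,0,0],"yaw":-1,"grip":0},{"dp":[0,0,0],"yaw":0,"grip":0}]'

```text
clock: 27.72
position: [0.4663, -0.0257, 0.1133]
ee_rot: [0.001, 0.869, 0.496, 0.001]
contact_force: [1.9, -1.2, 4.5]
width: 0.0116
gripper_force: 29.9
```

```bash
cat >> h.py <<'E'
def avg(n=4):
    m=[]
    for i in range(n):
        if i: cams.get_image('side')
        s=manip.get_state();m.append([*s['contact_force'],*s['moment']])
    print('avg',np.mean(m,0).round(3),'mz std',np.std(m,0)[5].round(3)); rep()
E
python3 -c "from h import *;avg()"
```

```text
avg [ 2.526 -1.234  4.979 -0.196 -0.378 -0.043] mz std 0.037
{'clock': 27.875, 'position': [0.4663, -0.0257, 0.1133], 'contact_force': [2.5379, -1.914, 5.213], 'moment': [-0.1593, -0.3847, -0.0626], 'width': 0.0115, 'gripper_force': 29.8955} phi -0.534 q6 0.33
```

>>> step_arm --increments '[{"dp":[0,0,0],"yaw":-1,"grip":0},{"dp":[0,0,0],"yaw":0,"grip":0}]'

```text
clock: 28.12
position: [0.4665, -0.0258, 0.1133]
ee_rot: [0.001, 0.903, 0.429, 0.002]
contact_force: [3.4, -1.5, 5.0]
width: 0.0111
gripper_force: 30.0
```

```bash
python3 -c "from h import *;avg()"
```

```text
avg [ 4.006 -1.485  5.29  -0.257 -0.546 -0.033] mz std 0.035
{'clock': 28.275, 'position': [0.4665, -0.0258, 0.1133], 'contact_force': [4.6422, -2.2778, 5.5714], 'moment': [-0.2999, -0.5796, 0.0275], 'width': 0.0109, 'gripper_force': 30.0113} phi -0.683 q6 0.48
```

>>> step_arm --increments '[{"dp":[0,0,0],"yaw":-1,"grip":0},{"dp":[0,0,0],"yaw":0,"grip":0}]'

```text
clock: 28.52
position: [0.4667, -0.0259, 0.1133]
ee_rot: [0.001, 0.933, 0.361, 0.002]
contact_force: [5.2, -2.5, 4.4]
width: 0.0113
gripper_force: 30.0
```

```bash
python3 -c "from h import *;avg()"
```

```text
avg [ 4.905 -2.404  4.712 -0.381 -0.722 -0.068] mz std 0.027
{'clock': 28.675, 'position': [0.4667, -0.0259, 0.1133], 'contact_force': [4.6168, -2.1251, 4.7111], 'moment': [-0.3751, -0.7436, -0.0563], 'width': 0.0117, 'gripper_force': 30.0437} phi -0.831 q6 0.63
```

>>> step_arm --increments '[{"dp":[0.012,-0.004,0.004],"yaw":-0.5,"grip":0},{"dp":[0,0,0],"yaw":0,"grip":0}]'

```text
clock: 28.92
position: [0.4667, -0.026, 0.1133]
ee_rot: [-0.0, 0.946, 0.326, -0.0]
contact_force: [1.5, -1.2, 3.6]
width: 0.0109
gripper_force: 30.0
```

```bash
python3 -c "from h import *;avg(6)"
```

```text
avg [ 1.275e+00 -1.147e+00  4.197e+00 -1.780e-01 -2.070e-01  1.000e-03] mz std 0.053
{'clock': 29.175, 'position': [0.4667, -0.026, 0.1133], 'contact_force': [1.087, -0.8364, 4.3255], 'moment': [-0.1585, -0.1295, 0.0737], 'width': 0.0116, 'gripper_force': 29.7463} phi -0.911 q6 0.71
```

>>> step_arm --increments '[{"dp":[0,0,0],"yaw":-1,"grip":0},{"dp":[0,0,0],"yaw":0,"grip":0}]'

```text
clock: 29.42
position: [0.4668, -0.0262, 0.1133]
ee_rot: [0.0, 0.968, 0.253, -0.0]
contact_force: [2.4, -2.3, 4.2]
width: 0.0113
gripper_force: 29.9
```

```bash
python3 -c "from h import *;avg(6)
s=grab('side','s9.png');t=grab('top','t9.png');print(blue('side',s),blue('top',t))"
```

```text
avg [ 1.052 -1.851  3.533 -0.325 -0.136 -0.023] mz std 0.05
{'clock': 29.675, 'position': [0.4669, -0.0262, 0.1133], 'contact_force': [0.9954, -2.0323, 2.8542], 'moment': [-0.3157, -0.1067, 0.0117], 'width': 0.0114, 'gripper_force': 29.6876} phi -1.061 q6 0.86
[(np.int32(37), np.float64(355.1), np.float64(124.4)), (np.int32(57), np.float64(306.4), np.float64(169.0)), (np.int32(85), np.float64(414.0), np.float64(170.7)), (np.int32(68), np.float64(326.1), np.float64(182.1))] [(np.int32(97), np.float64(241.4), np.float64(88.9)), (np.int32(164), np.float64(361.1), np.float64(105.2)), (np.int32(129), np.float64(333.2), np.float64(197.2)), (np.int32(123), np.float64(301.8), np.float64(200.2))]
```

```bash
cat >> h.py <<'E'
def clamp(n=4):
    e=[];c=[]
    for i in range(n):
        t=np.array(cams.get_image('top'));s=manip.get_state();e.append([s['effort'][5],s['moment'][2]])
        c.append([b[1:] for b in blue('top',t) if 180<b[2]<215][:2])
    print('eff6,mz',np.mean(e,0).round(3),'caps',np.mean(c,0).round(2).tolist()); rep()
E
python3 -c "from h import *;clamp()"
```

```text
eff6,mz [0.033 0.055] caps [[333.2, 197.18], [301.8, 200.2]]
{'clock': 29.975, 'position': [0.4668, -0.0262, 0.1133], 'contact_force': [1.4743, -2.3066, 3.8568], 'moment': [-0.4147, -0.0465, 0.0603], 'width': 0.0115, 'gripper_force': 29.6317} phi -1.062 q6 0.86
```

>>> step_arm --increments '[{"dp":[0,0,0],"yaw":-0.7,"grip":0},{"dp":[0,0,0],"yaw":0,"grip":0}]'

```text
clock: 30.22
position: [0.4669, -0.0263, 0.1133]
ee_rot: [0.0, 0.98, 0.201, -0.0]
contact_force: [1.1, -3.6, 2.7]
width: 0.0114
gripper_force: 29.7
```

```bash
python3 -c "from h import *;clamp()"
```

```text
eff6,mz [ 0.011 -0.001] caps [[333.12, 197.2], [301.78, 200.2]]
{'clock': 30.425, 'position': [0.4669, -0.0263, 0.1133], 'contact_force': [-0.5662, -4.1971, 2.6293], 'moment': [-0.6483, -0.0319, 0.0153], 'width': 0.0112, 'gripper_force': 29.5745} phi -1.166 q6 0.96
```

>>> step_arm --increments '[{"dp":[0,-0.008,0],"yaw":-0.85,"grip":0},{"dp":[0,0,0],"yaw":0,"grip":0}]'

```text
clock: 30.68
position: [0.467, -0.0265, 0.1133]
ee_rot: [-0.001, 0.99, 0.138, 0.0]
contact_force: [0.8, 1.8, 1.6]
width: 0.0114
gripper_force: 29.6
```

```bash
python3 -c "from h import *;clamp(6)"
```

```text
eff6,mz [0.034 0.039] caps [[333.2, 197.13], [301.73, 200.2]]
{'clock': 30.975, 'position': [0.467, -0.0266, 0.1133], 'contact_force': [1.5173, 5.8628, 2.6792], 'moment': [0.8744, -0.1321, 0.0755], 'width': 0.0113, 'gripper_force': 29.7036} phi -1.295 q6 1.09
```

>>> step_arm --increments '[{"dp":[0,0,0],"yaw":-0.85,"grip":0},{"dp":[0,0,0],"yaw":0,"grip":0}]'

```text
clock: 31.22
position: [0.467, -0.0268, 0.1133]
ee_rot: [-0.001, 0.997, 0.074, -0.0]
contact_force: [1.0, 5.3, 2.2]
width: 0.0112
gripper_force: 29.7
```

```bash
python3 -c "from h import *;clamp(6)"
```

```text
eff6,mz [0.031 0.048] caps [[333.17, 197.13], [301.8, 200.23]]
{'clock': 31.525, 'position': [0.467, -0.0268, 0.1133], 'contact_force': [1.3815, 5.9272, 2.0711], 'moment': [0.8256, -0.1279, 0.0386], 'width': 0.0111, 'gripper_force': 29.7042} phi -1.421 q6 1.21
```

>>> step_arm --increments '[{"dp":[0,0,0],"yaw":0,"grip":0.4},{"dp":[0,0,0],"yaw":0,"grip":0.4},{"dp":[0,0,0],"yaw":0,"grip":0.4},{"dp":[0,0,0.2],"yaw":0,"grip":0.4},{"dp":[0,0,0.3],"yaw":0.98,"grip":0.4}]'

```text
clock: 32.15
position: [0.4656, -0.0278, 0.2128]
ee_rot: [-0.001, 0.989, 0.149, -0.003]
contact_force: [1.5, -0.2, 0.9]
width: 0.0339
gripper_force: 0.0
```

>>> step_arm --increments '[{"dp":[-0.2,0.3,0.1],"yaw":0.98,"grip":0.4},{"dp":[-0.2,0.3,0],"yaw":0.98,"grip":0.4},{"dp":[-0.2,0.3,0],"yaw":0.98,"grip":0.4},{"dp":[0,0,0],"yaw":0.98,"grip":0.4},{"dp":[0,0,0],"yaw":0.98,"grip":0.4}]'

```text
clock: 32.78
position: [0.3636, 0.127, 0.2303]
ee_rot: [0.0, 0.868, 0.496, 0.0]
contact_force: [-0.1, -0.0, 0.1]
width: 0.0339
gripper_force: 0.0
```

```bash
python3 - <<'E'
from h import *
rep();t=grab('top','t10.png');s=grab('side','s10.png')
a=cv2.resize(t[180:262,270:410],(560,328),interpolation=3);b=cv2.resize(cv2.imread('pics/t6.png')[180:262,270:410],(560,328),interpolation=3)
cv2.imwrite('pics/m10.png',np.vstack([a,cv2.resize(s[150:218,240:380],(560,272),interpolation=3)]))
E
```

```text
{'clock': 32.775, 'position': [0.3636, 0.127, 0.2303], 'contact_force': [-0.1488, -0.0131, 0.1039], 'moment': [0.0078, -0.0037, 0.0028], 'width': 0.0339, 'gripper_force': 0.0} phi -0.533 q6 0.69
```

View pics/m10.png

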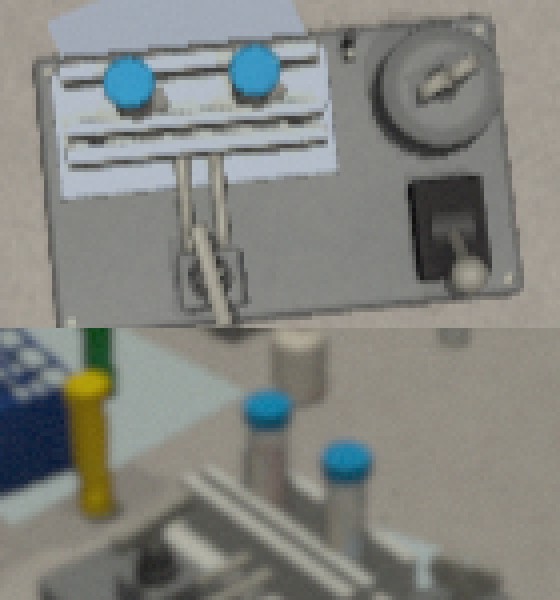

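The bar now points almost along the bed's x, at crop (197,230)-(225,322). It sprang back by about 0.1 rad, and both tubes are upright against the fence with the jaw on them. Now the key.

>>> step_arm --increments '[{"dp":[0.165,-0.221,0],"yaw":0.984,"grip":0.4},{"dp":[0.165,-0.221,0],"yaw":0.984,"grip":0.4},{"dp":[0.165,-0.221,0],"yaw":0.984,"grip":0.4},{"dp":[0.165,-0.221,0],"yaw":0.984,"grip":0.4},{"dp":[0.165,-0.221,0],"yaw":0.984,"grip":0.4}]'

```text
clock: 33.5
position: [0.5302, -0.0968, 0.2299]
ee_rot: [-0.0, 0.634, 0.774, 0.0]
contact_force: [0.9, -0.7, -0.0]
width: 0.0342
gripper_force: 0.0
```

>>> step_arm --increments '[{"dp":[0.165,-0.221,0],"yaw":0.984,"grip":0.4},{"dp":[0.165,-0.221,0],"yaw":0.984,"grip":0.4},{"dp":[0,0,-0.2],"yaw":0,"grip":0.4},{"dp":[0,0,-0.1],"yaw":0,"grip":0.4},{"dp":[0,0,0],"yaw":0,"grip":0.4}]'

```text
clock: 34.12
position: [0.5939, -0.1832, 0.1678]
ee_rot: [-0.002, 0.515, 0.857, -0.0]
contact_force: [1.0, 0.4, -0.2]
width: 0.034
gripper_force: 0.0
```

```bash
python3 - <<'E'
from h import *
rep();s=grab('side','s11.png')
st=manip.get_state()['position'];print(proj('side',st+[0,0,.005]),proj('side',(.5945,-.184,.128)),proj('side',(.5945,-.184,.14)))
cv2.imwrite('pics/m11.png',cv2.resize(s[160:240,310:410],(750,600),interpolation=3))
E
```

```text
{'clock': 34.125, 'position': [0.5939, -0.1832, 0.1678], 'contact_force': [1.0388, 0.3514, -0.2115], 'moment': [-0.0078, 0.0479, -0.0049], 'width': 0.034, 'gripper_force': 0.0} phi 0.49 q6 -0.9
(np.float64(356.0090265103122), np.float64(194.97005454992666)) (np.float64(354.8609565672488), np.float64(210.0614626941465)) (np.float64(355.1531607582732), np.float64(206.28490689538305))
```

View pics/m11.png

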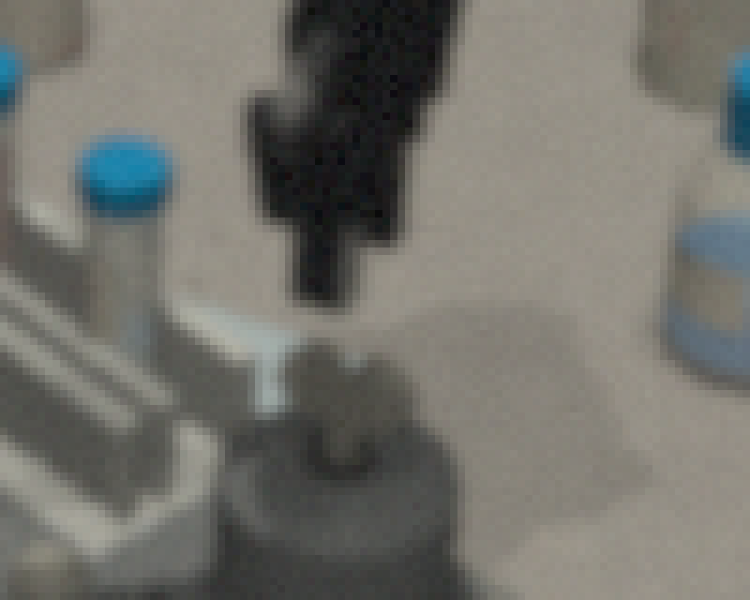

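>>> step_arm --increments '[{"dp":[0.01,-0.01,-0.1],"yaw":0,"grip":0.4},{"dp":[0,0,-0.1],"yaw":0,"grip":0.4},{"dp":[0,0,-0.045],"yaw":0,"grip":0.4},{"dp":[0,0,0],"yaw":0,"grip":0.4}]'

```text
clock: 34.67
position: [0.5975, -0.185, 0.1216]
ee_rot: [0.0, 0.513, 0.858, 0.0]
contact_force: [0.5, 0.7, 0.7]
width: 0.0344
gripper_force: 0.0
```

>>> step_arm --increments '[{"dp":[0,0,0],"yaw":0,"grip":0},{"dp":[0,0,0],"yaw":0,"grip":0},{"dp":[0,0,0],"yaw":0,"grip":0},{"dp":[0,0,0],"yaw":0,"grip":0}]'

```text
clock: 35.17
position: [0.5964, -0.1861, 0.1224]
ee_rot: [0.0, 0.513, 0.858, -0.001]
contact_force: [-5.5, -2.4, 5.5]
width: 0.0089
gripper_force: 32.6
```

```bash
python3 -c "from h import *;rep()"
```

```text
{'clock': 35.175, 'position': [0.5964, -0.1861, 0.1224], 'contact_force': [-5.4566, -2.4441, 5.4857], 'moment': [-0.4492, 0.8228, 0.0879], 'width': 0.0089, 'gripper_force': 32.6449} phi 0.493 q6 -0.9
```

>>> step_arm --increments '[{"dp":[-0.009,-0.005,0.004],"yaw":0,"grip":0},{"dp":[0,0,0],"yaw":-0.6,"grip":0},{"dp":[0,0,0],"yaw":-1,"grip":0},{"dp":[0,0,0],"yaw":-1,"grip":0},{"dp":[0,0,0],"yaw":-1,"grip":0}]'

```text
clock: 35.8
position: [0.596, -0.1862, 0.1224]
ee_rot: [0.001, 0.725, 0.688, 0.0]
contact_force: [-2.0, -0.6, 2.3]
width: 0.0092
gripper_force: 32.3
```

```bash
python3 -c "from h import *;rep()"
```

```text
{'clock': 35.8, 'position': [0.596, -0.1862, 0.1224], 'contact_force': [-1.9525, -0.6333, 2.3264], 'moment': [-0.1932, 0.2637, 0.0741], 'width': 0.0092, 'gripper_force': 32.2755} phi -0.052 q6 -0.36
```

>>> step_arm --increments '[{"dp":[0,0,0],"yaw":-1,"grip":0},{"dp":[0,0,0],"yaw":-1,"grip":0},{"dp":[0,0,0],"yaw":-1,"grip":0},{"dp":[0,0,0],"yaw":-1,"grip":0}]'

```text
clock: 36.3
position: [0.5955, -0.186, 0.1225]
ee_rot: [0.0, 0.896, 0.443, 0.0]
contact_force: [-1.5, -1.0, 2.4]
width: 0.0089
gripper_force: 32.4
```

```bash
python3 -c "from h import *;rep()"
```

```text
{'clock': 36.3, 'position': [0.5955, -0.186, 0.1225], 'contact_force': [-1.499, -1.026, 2.3796], 'moment': [-0.097, 0.3435, 0.1196], 'width': 0.0089, 'gripper_force': 32.3523} phi -0.652 q6 0.24
```

Torque is about 0.1 N m and lateral forces are small, so I continue.

>>> step_arm --increments '[{"dp":[0,0,0],"yaw":-1,"grip":0},{"dp":[0,0,0],"yaw":-1,"grip":0},{"dp":[0,0,0],"yaw":-1,"grip":0},{"dp":[0,0,0],"yaw":-1,"grip":0},{"dp":[0,0,0],"yaw":-1,"grip":0}]'

```text
clock: 36.92
position: [0.5952, -0.1856, 0.1225]
ee_rot: [-0.0, 0.996, 0.084, -0.0]
contact_force: [-2.7, 0.6, 2.8]
width: 0.009
gripper_force: 32.4
```

```bash
python3 -c "from h import *;rep()"
```

```text
{'clock': 36.925, 'position': [0.5952, -0.1856, 0.1225], 'contact_force': [-2.6536, 0.6453, 2.8133], 'moment': [0.0878, 0.4608, 0.1155], 'width': 0.009, 'gripper_force': 32.4206} phi -1.402 q6 0.99
```

>>> step_arm --increments '[{"dp":[0,0,0],"yaw":-1,"grip":0},{"dp":[0,0,0],"yaw":-1,"grip":0},{"dp":[0,0,0],"yaw":-1,"grip":0},{"dp":[0,0,0],"yaw":-1,"grip":0},{"dp":[0,0,0],"yaw":-1,"grip":0}]'

```text
clock: 37.55
position: [0.5953, -0.185, 0.1224]
ee_rot: [-0.001, 0.958, -0.287, -0.0]
contact_force: [-2.9, 0.8, 3.4]
width: 0.009
gripper_force: 32.4
```

```bash
python3 -c "from h import *;rep()"
```

```text
{'clock': 37.55, 'position': [0.5953, -0.185, 0.1224], 'contact_force': [-2.9076, 0.8057, 3.4081], 'moment': [0.3059, 0.4635, 0.0648], 'width': 0.009, 'gripper_force': 32.4298} phi -2.152 q6 1.74
```

>>> step_arm --increments '[{"dp":[0,0,0],"yaw":-1,"grip":0},{"dp":[0,0,0],"yaw":-1,"grip":0},{"dp":[0,0,0],"yaw":-1,"grip":0},{"dp":[0,0,0],"yaw":-1,"grip":0},{"dp":[0,0,0],"yaw":0,"grip":0}]'

```text
clock: 38.17
position: [0.5957, -0.1847, 0.1224]
ee_rot: [-0.001, 0.832, -0.554, -0.0]
contact_force: [-1.4, 3.7, 4.2]
width: 0.009
gripper_force: 32.5
```

```bash
python3 -c "from h import *;rep()"
```

```text
{'clock': 38.175, 'position': [0.5957, -0.1847, 0.1224], 'contact_force': [-1.4422, 3.6935, 4.2232], 'moment': [0.5595, 0.2213, -0.0729], 'width': 0.009, 'gripper_force': 32.512} phi -2.746 q6 2.33
```

>>> step_arm --increments '[{"dp":[0,0,0],"yaw":0,"grip":0.4},{"dp":[0,0,0],"yaw":0,"grip":0.4},{"dp":[0,0,0],"yaw":0,"grip":0.4},{"dp":[0,0,0.15],"yaw":0,"grip":0.4},{"dp":[0,0,0.15],"yaw":0,"grip":0.4}]'

```text
clock: 38.8
position: [0.5955, -0.1861, 0.1821]
ee_rot: [0.0, 0.832, -0.555, -0.0]
contact_force: [0.9, -0.0, 0.3]
width: 0.034
gripper_force: 0.0
```

>>> step_arm --increments '[{"dp":[0,0,0],"yaw":0.997,"grip":0.4},{"dp":[0,0,0],"yaw":0.997,"grip":0.4},{"dp":[0,0,0],"yaw":0.997,"grip":0.4},{"dp":[0,0,0],"yaw":0.997,"grip":0.4},{"dp":[0,0,0],"yaw":0.997,"grip":0.4}]'

```text
clock: 39.42
position: [0.5957, -0.1862, 0.1818]
ee_rot: [0.0, 0.978, -0.21, 0.0]
contact_force: [-0.4, -0.0, 0.1]
width: 0.0342
gripper_force: 0.0
```

>>> step_arm --increments '[{"dp":[0,0,0],"yaw":0.997,"grip":0.4},{"dp":[0,0,0],"yaw":0.997,"grip":0.4},{"dp":[0,0,0],"yaw":0.997,"grip":0.4},{"dp":[0,0,0],"yaw":0.997,"grip":0.4},{"dp":[0,0,0],"yaw":0.997,"grip":0.4}]'

```text
clock: 40.05
position: [0.5957, -0.1862, 0.1818]
ee_rot: [0.0, 0.987, 0.161, 0.0]
contact_force: [-0.3, -0.6, -0.5]
width: 0.0341
gripper_force: 0.0
```

>>> step_arm --increments '[{"dp":[0,0,0],"yaw":0.997,"grip":0.4},{"dp":[0,0,0],"yaw":0.997,"grip":0.4},{"dp":[0,0,0],"yaw":0.997,"grip":0.4},{"dp":[0,0,0],"yaw":0.997,"grip":0.4},{"dp":[0,0,0],"yaw":0.997,"grip":0.4}]'

```text
clock: 40.67
position: [0.5957, -0.1862, 0.1818]
ee_rot: [0.0, 0.86, 0.511, 0.0]
contact_force: [0.3, 0.2, -0.2]
width: 0.0341
gripper_force: 0.0
```

>>> step_arm --increments '[{"dp":[0,0,0],"yaw":0.997,"grip":0.4},{"dp":[0,0,0],"yaw":0.997,"grip":0.4},{"dp":[0,0,0],"yaw":0.997,"grip":0.4},{"dp":[0,0,0],"yaw":0.997,"grip":0.4},{"dp":[0,0,0],"yaw":0.997,"grip":0.4}]'

```text
clock: 41.3
position: [0.5957, -0.1862, 0.1818]
ee_rot: [0.0, 0.614, 0.789, -0.0]
contact_force: [-0.3, -0.2, -0.1]
width: 0.0339
gripper_force: 0.0
```

>>> step_arm --increments '[{"dp":[0,0,0],"yaw":0.997,"grip":0.4},{"dp":[0,0,0],"yaw":0,"grip":0.4}]'

```text
clock: 41.55
position: [0.5956, -0.1862, 0.1818]
ee_rot: [0.0, 0.556, 0.831, 0.0]
contact_force: [1.0, 0.4, 0.5]
width: 0.0341
gripper_force: 0.0
```

```bash
python3 -c "from h import *;rep()"
```

```text
{'clock': 41.55, 'position': [0.5956, -0.1862, 0.1818], 'contact_force': [1.0394, 0.4303, 0.492], 'moment': [-0.0316, -0.0053, -0.0017], 'width': 0.0341, 'gripper_force': 0.0} phi 0.392 q6 -0.81
```

Descend 59 mm, regrasp, and keep winding until the stop.

>>> step_arm --increments '[{"dp":[0,0.004,-0.15],"yaw":0,"grip":0.4},{"dp":[0,0,-0.1],"yaw":0,"grip":0.4},{"dp":[0,0,-0.047],"yaw":0,"grip":0.4},{"dp":[0,0,0],"yaw":0,"grip":0.4},{"dp":[0,0,0],"yaw":0,"grip":0}]'

```text
clock: 42.18
position: [0.5963, -0.1855, 0.1235]
ee_rot: [0.001, 0.556, 0.832, 0.0]
contact_force: [-0.6, 0.3, 0.0]
width: 0.017
gripper_force: 0.0
```

>>> step_arm --increments '[{"dp":[0,0,0],"yaw":0,"grip":0},{"dp":[0,0,0],"yaw":0,"grip":0},{"dp":[0,0,0],"yaw":0,"grip":0}]'

```text
clock: 42.55
position: [0.5961, -0.1856, 0.1237]
ee_rot: [0.001, 0.555, 0.832, 0.0]
contact_force: [-0.2, -0.4, 5.6]
width: 0.0089
gripper_force: 33.0
```

```bash
python3 -c "from h import *;rep()"
```

```text
{'clock': 42.55, 'position': [0.5961, -0.1856, 0.1237], 'contact_force': [-0.2418, -0.4086, 5.5757], 'moment': [-0.1661, 0.1776, 0.0429], 'width': 0.0089, 'gripper_force': 32.9812} phi 0.393 q6 -0.81
```

>>> step_arm --increments '[{"dp":[0,0,0],"yaw":-0.6,"grip":0},{"dp":[0,0,0],"yaw":-1,"grip":0},{"dp":[0,0,0],"yaw":-1,"grip":0},{"dp":[0,0,0],"yaw":-1,"grip":0},{"dp":[0,0,0],"yaw":-1,"grip":0}]'

```text
clock: 43.18
position: [0.596, -0.1857, 0.1237]
ee_rot: [0.001, 0.805, 0.593, 0.0]
contact_force: [-2.2, -0.0, 6.3]
width: 0.0089
gripper_force: 33.1
```

>>> step_arm --increments '[{"dp":[0,0,0],"yaw":-1,"grip":0},{"dp":[0,0,0],"yaw":-1,"grip":0},{"dp":[0,0,0],"yaw":-1,"grip":0},{"dp":[0,0,0],"yaw":-1,"grip":0},{"dp":[0,0,0],"yaw":0,"grip":0}]'

```text
clock: 43.8
position: [0.5959, -0.1856, 0.1236]
ee_rot: [0.001, 0.944, 0.33, 0.0]
contact_force: [-1.9, 0.4, 5.6]
width: 0.009
gripper_force: 33.1
```

```bash
python3 -c "from h import *;avg(4)"
```

```text
avg [-1.777 -0.319  5.987 -0.129  0.255 -0.02 ] mz std 0.016
{'clock': 43.95, 'position': [0.5959, -0.1855, 0.1236], 'contact_force': [-1.4912, 0.6391, 5.8511], 'moment': [-0.087, 0.2, -0.0115], 'width': 0.009, 'gripper_force': 33.0624} phi -0.897 q6 0.48
```

>>> step_arm --increments '[{"dp":[0,0,0],"yaw":-1,"grip":0},{"dp":[0,0,0],"yaw":-1,"grip":0},{"dp":[0,0,0],"yaw":0,"grip":0}]'

```text
clock: 44.32
position: [0.5958, -0.1855, 0.1236]
ee_rot: [0.001, 0.983, 0.185, 0.0]
contact_force: [-0.2, -0.3, 6.6]
width: 0.0088
gripper_force: 33.1
```

```bash
python3 -c "from h import *;avg(4)"
```

```text
avg [-0.868 -0.854  6.164 -0.103  0.284 -0.025] mz std 0.024
{'clock': 44.475, 'position': [0.5958, -0.1855, 0.1237], 'contact_force': [-0.5919, -1.0956, 6.1067], 'moment': [-0.1146, 0.3059, -0.0616], 'width': 0.0088, 'gripper_force': 33.0698} phi -1.197 q6 0.78
```

>>> step_arm --increments '[{"dp":[0,0,0],"yaw":-0.8,"grip":0},{"dp":[0,0,0],"yaw":0,"grip":0}]'

```text
clock: 44.72
position: [0.5958, -0.1855, 0.1236]
ee_rot: [0.001, 0.992, 0.126, 0.0]
contact_force: [-1.7, -0.7, 6.8]
width: 0.0089
gripper_force: 33.1
```

```bash
python3 -c "from h import *;avg(4)"
```

```text
avg [-1.97  -0.645  6.039 -0.092  0.231 -0.034] mz std 0.013
{'clock': 44.875, 'position': [0.5958, -0.1855, 0.1236], 'contact_force': [-2.4029, -0.4462, 5.8331], 'moment': [-0.1019, 0.2408, -0.0216], 'width': 0.0089, 'gripper_force': 33.0723} phi -1.317 q6 0.9
```

>>> step_arm --increments '[{"dp":[0,0,0],"yaw":-0.5,"grip":0},{"dp":[0,0,0],"yaw":0,"grip":0}]'

```text
clock: 45.12
position: [0.5958, -0.1855, 0.1236]
ee_rot: [0.001, 0.996, 0.089, 0.0]
contact_force: [-2.2, -0.5, 5.9]
width: 0.009
gripper_force: 33.1
```

```bash
python3 -c "from h import *;avg(4)"
```

```text
avg [-1.378 -0.532  5.851 -0.081  0.263 -0.027] mz std 0.03
{'clock': 45.275, 'position': [0.5958, -0.1855, 0.1236], 'contact_force': [-1.6597, -0.1303, 6.1766], 'moment': [-0.0371, 0.2477, -0.0152], 'width': 0.0087, 'gripper_force': 33.0722} phi -1.392 q6 0.98
```

>>> step_arm --increments '[{"dp":[0,0,0],"yaw":-0.5,"grip":0},{"dp":[0,0,0],"yaw":0,"grip":0}]'

```text
clock: 45.52
position: [0.5958, -0.1855, 0.1237]
ee_rot: [0.001, 0.999, 0.053, 0.0]
contact_force: [-1.9, 0.3, 6.5]
width: 0.009
gripper_force: 40.6
```

```bash
python3 -c "from h import *;avg(3)"
```

```text
avg [-1.442 -0.149  6.769 -0.037  0.257  0.709] mz std 0.009
{'clock': 45.625, 'position': [0.5958, -0.1855, 0.1236], 'contact_force': [-0.5987, -0.0349, 6.8371], 'moment': [-0.0446, 0.2096, 0.6979], 'width': 0.0089, 'gripper_force': 40.5001} phi -1.464 q6 1.05
```

>>> step_arm --increments '[{"dp":[0,0,0],"yaw":-0.5,"grip":0},{"dp":[0,0,0],"yaw":0,"grip":0}]'

```text
clock: 45.88
position: [0.5958, -0.1855, 0.1237]
ee_rot: [0.001, 1.0, 0.016, 0.0]
contact_force: [-0.7, 0.2, 6.4]
width: 0.0089
gripper_force: 58.2
```

```bash
python3 -c "from h import *;avg(3)"
```

```text
avg [-1.239e+00  6.000e-03  7.060e+00 -1.000e-03  2.330e-01  1.230e+00] mz std 0.034
{'clock': 45.975, 'position': [0.5958, -0.1855, 0.1237], 'contact_force': [-2.1229, -0.3123, 7.3579], 'moment': [-0.0097, 0.1835, 1.2382], 'width': 0.0088, 'gripper_force': 58.1019} phi -1.538 q6 1.13
```

>>> step_arm --increments '[{"dp":[0,0,0],"yaw":0.65,"grip":0},{"dp":[0,0,0],"yaw":0,"grip":0}]'

```text
clock: 46.22
position: [0.5958, -0.1855, 0.1236]
ee_rot: [0.001, 0.998, 0.064, 0.0]
contact_force: [-1.1, 0.2, 6.1]
width: 0.0087
gripper_force: 36.3
```

```bash
python3 -c "from h import *;rep()"
```

```text
{'clock': 46.225, 'position': [0.5958, -0.1855, 0.1236], 'contact_force': [-1.0596, 0.1646, 6.0723], 'moment': [-0.0546, 0.2407, 0.5706], 'width': 0.0087, 'gripper_force': 36.2715} phi -1.442 q6 1.03
```

>>> step_arm --increments '[{"dp":[0,0,0],"yaw":0,"grip":0.4},{"dp":[0,0,0],"yaw":0,"grip":0.4},{"dp":[0,0,0],"yaw":0,"grip":0.4},{"dp":[0,0,0.2],"yaw":0,"grip":0.4},{"dp":[0,0,0.25],"yaw":0,"grip":0.4}]'

```text
clock: 46.85
position: [0.5947, -0.1848, 0.2118]
ee_rot: [-0.001, 0.998, 0.063, -0.002]
contact_force: [1.7, 0.1, 0.2]
width: 0.0345
gripper_force: 0.0
```

>>> step_arm --increments '[{"dp":[-0.25,-0.1,0],"yaw":0,"grip":0},{"dp":[-0.25,-0.1,0],"yaw":0,"grip":0},{"dp":[-0.25,0,0],"yaw":0,"grip":0},{"dp":[-0.1,0.12,0],"yaw":0,"grip":0},{"dp":[0,0,0],"yaw":0,"grip":0}]'

```text
clock: 47.48
position: [0.4238, -0.1999, 0.2127]
ee_rot: [-0.0, 0.998, 0.063, -0.0]
contact_force: [0.3, -0.8, 0.5]
width: 0.0002
gripper_force: 0.0
```

```bash
python3 - <<'E'
from h import *
rep();t=grab('top','t12.png');s=grab('side','s12.png')
print([b for b in blue('top',t)+blue('side',s) if b[1]>290])
a=cv2.resize(t[180:262,270:410],(560,328),interpolation=3)
cv2.imwrite('pics/m12.png',np.vstack([a,cv2.resize(s[170:238,275:415],(560,272),interpolation=3)]))
E
```

```text
{'clock': 47.475, 'position': [0.4238, -0.1999, 0.2127], 'contact_force': [0.251, -0.8081, 0.5146], 'moment': [0.0104, -0.0428, 0.0652], 'width': 0.0002, 'gripper_force': 0.0} phi -1.444 q6 0.85
[(np.int32(164), np.float64(361.1), np.float64(105.2)), (np.int32(126), np.float64(333.1), np.float64(197.2)), (np.int32(128), np.float64(301.8), np.float64(200.2)), (np.int32(40), np.float64(355.0), np.float64(124.4)), (np.int32(85), np.float64(414.0), np.float64(170.7)), (np.int32(61), np.float64(326.4), np.float64(181.8))]
```

View pics/m12.png

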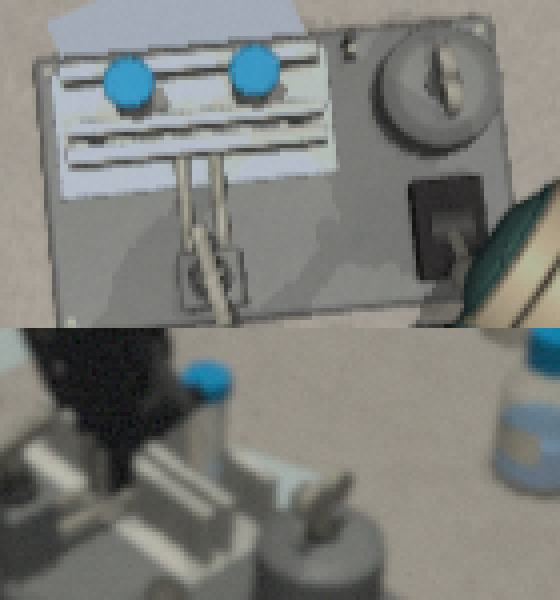

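The key wing lies along the bed's x, at crop (443,45)-(453,112), which agrees with 6.2. The tubes and the bar are unchanged. Now the catch.

>>> step_arm --increments '[{"dp":[0,0.01,-0.2],"yaw":0,"grip":0},{"dp":[0,0,-0.2],"yaw":0,"grip":0},{"dp":[0,0,-0.12],"yaw":0,"grip":0},{"dp":[0,0,0],"yaw":0,"grip":0}]'

```text
clock: 48.08
position: [0.4254, -0.199, 0.1067]
ee_rot: [-0.001, 0.998, 0.063, -0.002]
contact_force: [1.1, -0.2, -0.2]
width: 0.0001
gripper_force: 0.0
```

>>> step_arm --increments '[{"dp":[0.1,0.009,0],"yaw":0,"grip":0},{"dp":[0.07,0.006,0],"yaw":0,"grip":0},{"dp":[0.07,0.006,0],"yaw":0,"grip":0},{"dp":[0,0,0],"yaw":0,"grip":0}]'

```text
clock: 48.58
position: [0.4757, -0.1951, 0.1089]
ee_rot: [0.0, 0.998, 0.064, 0.001]
contact_force: [-0.8, 0.0, 0.3]
width: -0.0003
gripper_force: 0.0
```

>>> step_arm --increments '[{"dp":[0.05,0.004,0],"yaw":0,"grip":0},{"dp":[0.05,0.004,0],"yaw":0,"grip":0},{"dp":[0.04,0.004,0],"yaw":0,"grip":0},{"dp":[0,0,0],"yaw":0,"grip":0}]'

```text
clock: 49.08
position: [0.5025, -0.1927, 0.1084]
ee_rot: [0.0, 0.998, 0.063, 0.0]
contact_force: [-0.3, -0.7, 1.1]
width: 0.0003
gripper_force: 0.0
```

>>> step_arm --increments '[{"dp":[0.02,0.002,0],"yaw":0,"grip":0},{"dp":[0.02,0.002,0],"yaw":0,"grip":0},{"dp":[0,0,0],"yaw":0,"grip":0}]'

```text
clock: 49.45
position: [0.5099, -0.1918, 0.1085]
ee_rot: [0.0, 0.998, 0.063, 0.0]
contact_force: [-0.0, -0.4, 0.4]
width: 0.0
gripper_force: 0.1
```

>>> step_arm --increments '[{"dp":[0.02,0.002,0],"yaw":0,"grip":0},{"dp":[0,0,0],"yaw":0,"grip":0}]'

```text
clock: 49.7
position: [0.5133, -0.1914, 0.1084]
ee_rot: [-0.0, 0.998, 0.063, -0.0]
contact_force: [-2.0, -0.2, -0.4]
width: 0.0002
gripper_force: 0.9
```

>>> step_arm --increments '[{"dp":[0.015,0.002,0],"yaw":0,"grip":0},{"dp":[0,0,0],"yaw":0,"grip":0}]'

```text
clock: 49.95
position: [0.5137, -0.1912, 0.1083]
ee_rot: [0.0, 0.998, 0.064, -0.003]
contact_force: [-6.9, -1.8, 2.3]
width: 0.0
gripper_force: 3.9
```

```bash
python3 - <<'E'
from h import *
avg(3);s=grab('side','s13.png');t=grab('top','t13.png')
cv2.imwrite('pics/m13.png',np.vstack([cv2.resize(t[180:262,300:440],(560,328),interpolation=3),cv2.resize(s[180:260,290:390],(560,272)[:1]+(272,),interpolation=3)]))
E
```

```text
avg [-7.231 -2.104  2.949 -0.314  1.244 -0.043] mz std 0.047
{'clock': 50.05, 'position': [0.5137, -0.1912, 0.1083], 'contact_force': [-7.543, -2.6617, 3.3579], 'moment': [-0.322, 1.2595, -0.0885], 'width': -0.0002, 'gripper_force': 3.7899} phi -1.443 q6 0.96
```

View pics/m13.png

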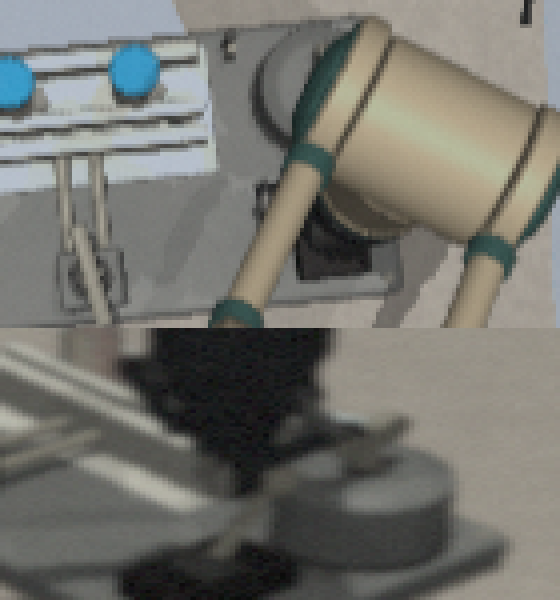

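The lever is against its stop at Fx −7 N. Retreating, then a final check.

>>> step_arm --increments '[{"dp":[-0.1,-0.009,0],"yaw":0,"grip":0},{"dp":[-0.3,-0.02,0],"yaw":0,"grip":0},{"dp":[-0.1,0,0.3],"yaw":0,"grip":0},{"dp":[-0.1,-0.3,0.2],"yaw":0,"grip":0},{"dp":[0,-0.2,0],"yaw":0,"grip":0}]'

```text
clock: 50.78
position: [0.4015, -0.2897, 0.2053]
ee_rot: [0.004, 0.998, 0.063, 0.004]
contact_force: [1.2, 0.2, -0.2]
width: -0.0001
gripper_force: 0.0
```

>>> step_arm --increments '[{"dp":[0,0,0],"yaw":0,"grip":0},{"dp":[0,0,0],"yaw":0,"grip":0}]'

```text
clock: 51.02
position: [0.4002, -0.2864, 0.201]
ee_rot: [-0.0, 0.998, 0.063, 0.0]
contact_force: [0.1, -0.6, -1.3]
width: -0.0002
gripper_force: 0.0
```

```bash
python3 - <<'E'
from h import *
rep();t=grab('top','t14.png');s=grab('side','s14.png')
print([b for b in blue('top',t)+blue('side',s) if b[1]>290])
for n,a in(('top',t),('side',s)):
    m=cv2.inRange(cv2.cvtColor(a,cv2.COLOR_BGR2HSV),(0,150,90),(8,255,255))
    k,l,st,c=cv2.connectedComponentsWithStats(m);print(n,[c[i].round(0).tolist() for i in range(1,k) if 20<st[i,4]<200])
cv2.imwrite('pics/m14.png',np.vstack([cv2.resize(t[180:262,270:410],(560,328),interpolation=3),cv2.resize(s[170:238,275:415],(560,272),interpolation=3)]))
E
```

```text
{'clock': 51.025, 'position': [0.4002, -0.2864, 0.201], 'contact_force': [0.0964, -0.6047, -1.2641], 'moment': [-0.0314, -0.0422, -0.0511], 'width': -0.0002, 'gripper_force': 0.0} phi -1.445 q6 0.68
[(np.int32(165), np.float64(361.1), np.float64(105.1)), (np.int32(126), np.float64(333.1), np.float64(197.2)), (np.int32(128), np.float64(301.8), np.float64(200.2)), (np.int32(42), np.float64(355.2), np.float64(124.5)), (np.int32(88), np.float64(414.1), np.float64(170.8))]
top [[512.0, 93.0], [416.0, 108.0], [523.0, 97.0], [504.0, 119.0], [480.0, 121.0], [487.0, 119.0], [497.0, 146.0], [236.0, 147.0], [76.0, 281.0]]
side [[426.0, 41.0], [212.0, 49.0], [488.0, 122.0], [410.0, 131.0], [516.0, 228.0], [381.0, 323.0]]
```

View pics/m14.png

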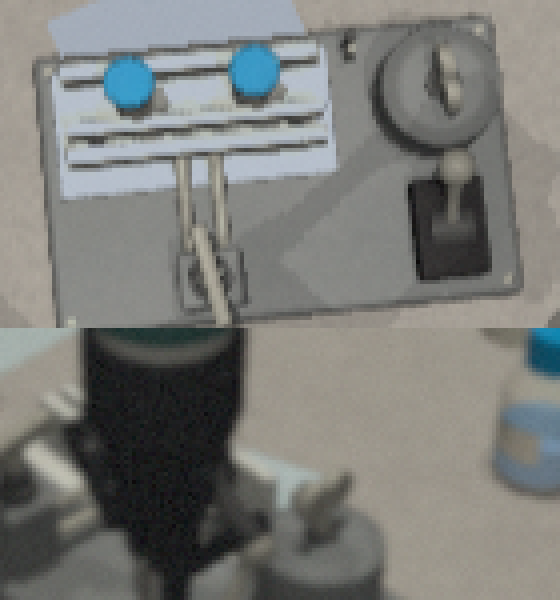

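The lever ball is now at crop (457,165), fully over towards the drum. The key, bar and tubes are unchanged, and the bottle and pot are where they were. Handing in.

```bash
python3 -c "from rig import ticket;print(ticket.sign_off())"
```

```text
the job is handed in; nothing more can be done
None
```

I clamped both tubes on the bed, wound the key to its hard stop and threw the catch fully over. The job is handed in, but the sign-off returned no verdict, and the clamp force was judged from the handle angle rather than a clear torque reading.

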